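# Charge the ring die between two limit-switch trips

### The arm

A 7-joint arm with a two-finger parallel gripper is mounted at the origin on the work surface. World frame = base frame: x ahead of the robot, y to its left, z up, the work surface at z = 0. Lengths are in m, angles in degrees, forces in N, time in s.
With the tool pointing down it reaches from about 0.425 to 0.875 m from the base axis. Payload 4.7 kg.
Tool frame: the origin (TCP) lies on the front face of the gripper's body, between the roots of the fingers; the fingertips stand 70 mm ahead of it and the grasp point (between the pads) lies 51 mm ahead of it (tip_extent is the distance from the TCP to the fingertips, in m); z points along the fingers, y is the direction in which the jaws open and shut (so a half turn about z gives the same grasp; the last joint's range is limited). The gripper opens to 87 mm and grips with 3 to 60 N. Pads are 19 mm wide; open, the fingers measure 117 mm over their backs; the gripper's body (75 mm by 190 mm) begins 51 mm behind the grasp point.
Start: joints at [68.531, 18.392, -4.016, 83.108, 1.295, 78.541, -3.26], TCP at [0.246, -0.602, 0.292] pointing down, gripper open.
Joint ranges: [-163.93, 163.93], [-17.29, 119.83], [-79.2, 71.16], [3.27, 140.29], [-89.18, 269.18], [5.43, 117.66], [-154.24, 154.24]. Speed limits (degrees/s): [147.25, 147.25, 180, 180, 180, 180, 180].

### API

Orientations are given as [roll, pitch, yaw] about the fixed x, y, z axes, in that order (R = Rz(yaw) Ry(pitch) Rx(roll)).
In Python, from cell import * gives the robot as it stands.
- The arm moves only by the tool carry_out, never from a script. Its argument "increments" is text: rows parted by semicolons, each of 7 numbers parted by spaces: the opening, from 0 (shut) to 1 (fully open), then the shift along the tool's x, y, z in m, then the turn, a rotation vector about the tool's x, y, z in degrees. A call has 1 to 20 rows; each row shifts and turns the pose as measured when the row begins, along the tool's axes as they then stand; what a row does not reach is not made up. A row lasts 1/8 s, in which the tool goes at most 62.5 mm and 10.7 degrees, less where a joint would pass 70% of its speed; a pose out of reach is approached as far as the arm can. A call is refused whole if a number of a shift passes 0.0625 or a number of a turn 10.7, either way. A call with a gripper value outside its range is refused whole. The fingers move at their own pace and stop on an object; "force" is the grip in N (left out, the last holds). Time passes only in rows, so rows that do not move let the fingers close. It gives the time, the measured TCP pose, the force and the opening at its end, in the units of the state.
- get_obs(): the state, without advancing time (a new reading comes with each control period).
- read_camera(name): name is "scene" or "top"; returns a dict with "img" (384x512x3 uint8, blue, green, red), "fx", "fy", "cx", "cy" (pixels), "world_from_camera" (4x4, takes a point from camera to world coordinates). Camera axes: x right, y down, z forward; pixel columns grow to the right and rows downward; lengths in m; the calibration is good to about 2 mm. A picture is of the moment at which its call begins. There is no depth.
- sign_off(): hands the job in, once; it reports no verdict.
Trained networks look in a picture, given as the dict that the camera call returned (one of the last four; its "shot" number tells which), for a name from the list of things; names that differ only in an ending like _2 or _b are one class to them, and where a whole thing is asked for, a point or a joint stands for the part that bears it (a point fixed in the world has none). Each returns a list of dicts, best first, with "confidence" (0 to 1); they miss things now and then, are a little off and sometimes report something else, mostly with a low value. They report only what shows in the picture. A call takes as long as a camera call. They do not tell look-alikes from the thing itself.
- masks_of(target, picture): "pixels" (384x512 bool, what is visible of it) and "bbox" ([left, top, right, bottom] in pixels, round what is visible of it).
The state is a dict: "time_s": time; "qpos": joint angles; "joint_velocities": joint speeds; "effort": joint torques, N m; "tool_pos": TCP position; "tool_rot": TCP orientation; "force": force on the tool from outside, world axes, zero at the start; "wrist_torque": the same for the moment, N m; "grip_width": finger opening in m.
Only numpy, scipy, OpenCV 4.12 (cv2) and the standard library are available. Lean on these libraries where they do the work, as an engineer would, in place of code of your own. Each camera call takes 0.05 s, during which the arm holds its last target.

### The job

First swing the lever of the limit switch with the yellow roller sideways until it clicks (30 degrees or more, either way, held there for a moment) and let it spring back: that sets the press to loading. Then put every blue preform slug into the ring die (those in the scoop can be tipped in together, the others lie loose on the bench) and hang the empty scoop by its handle bar across both prongs of the hook stand; only when both are done, swing the lever of the switch with the red roller in the same way until it clicks and let it spring back. Leave the other things on the bench where they are.

Things in the scene. Friction and masses are not known exactly. Their poses are not given: they have to be found in the camera images.
- yellow_switch: limit switch fixed to the bench: grey upright housing (36 x 42 x 106 mm high on a 56 mm square foot) with a lever that has a yellow roller. Origin: centre of the underside of its foot, x axis points away from its lever side (the lever is on the -x face), z up. It does not move
- yellow_roller (a point): centre of the yellow roller (24 mm diameter, 14 mm thick, its axle along the switch's x) at the upper end of the switch's lever; at rest it is 39 mm in front (-x) of the switch's centre and 167 mm above the bench; nothing but the lever is above 114 mm
- yellow_lever (a joint): angle of the yellow-roller lever, rad; 0 = upright, at rest. Pivot 102 mm above the bench, along the switch's x; roller centre 65 mm from it. Positive = roller swung towards the switch's +y, negative -y; works either way. Clicks at 0.52 (30 degrees), ends at 1.0, springs back by itself; 2 to 4 N at the roller swing it over
- red_switch: limit switch fixed to the bench: grey upright housing (36 x 42 x 106 mm high on a 56 mm square foot) with a lever that has a red roller. Origin: centre of the underside of its foot, x axis points away from its lever side (the lever is on the -x face), z up. It does not move
- red_roller (a point): centre of the red roller (24 mm diameter, 14 mm thick, its axle along the switch's x) at the upper end of the switch's lever; at rest it is 39 mm in front (-x) of the switch's centre and 167 mm above the bench; nothing but the lever is above 114 mm
- red_lever (a joint): angle of the red-roller lever, rad; 0 = upright, at rest. Pivot 102 mm above the bench, along the switch's x; roller centre 65 mm from it. Positive = roller swung towards the switch's +y, negative -y; works either way. Clicks at 0.52 (30 degrees), ends at 1.0, springs back by itself; 2 to 4 N at the roller swing it over
- die: ring die: round steel ring fixed to the bench, outer diameter 210 mm, bore 170 mm, 55 mm high, with a 4 mm floor in the bore. Origin: centre of its underside, z up
- scoop: charging scoop: aluminium pan 130 (x) x 122 (y) mm, walls 45 high, 3 thick, open front (-x): slugs slide out when tipped nose (-x) down 50 degrees or more; 300 g. Above it along x runs a black flat-sided handle bar 140 long x 22 wide (y) x 24 high, underside 105 mm above the pan's, carried by an upright at its rear end, x = 62 to 70. Origin: centre of the pan's underside; balances under the bar's middle
- scoop_grip (a point): centre of the scoop's handle bar, 117 mm above the scoop's origin; axes as the scoop's
- hook: two-pronged hook stand fixed to the bench: yellow foot, two posts 14 mm thick, 185 mm high, 76 mm apart along its y; from the top of each a 10 mm thick prong runs 130 mm to its -x and turns up 15 mm at the end (tip top 205 mm above the bench). Origin: bench level, midway between the posts; prongs at y = -38 and +38 mm; they point to the right, towards the middle of the bench
- hook_seat (a point): point midway between the prongs, level with their tops (190 mm above the bench), 90 mm from the posts; axes as the stand's. The hung bar lies across the prongs (along the stand's y, either way round), pan below, bar centre 12 mm above this point, up to 20 mm off either way. The prongs must enter from their ends through the 60 mm gap between pan walls and bar
- slug1: preform slug, a blue solid rounded block 60 (x) x 30 (y) x 26 (z) mm, about 50 g; origin at its centre. At the start in the scoop's pan; may be absent
- slug2: preform slug, a blue solid rounded block 60 (x) x 30 (y) x 26 (z) mm, about 50 g; origin at its centre. At the start in the scoop's pan; may be absent
- slug3: preform slug, a blue solid rounded block 60 (x) x 30 (y) x 26 (z) mm, about 50 g; origin at its centre. At the start in the scoop's pan; may be absent
- slug4: preform slug, a blue solid rounded block 60 (x) x 30 (y) x 26 (z) mm, about 50 g; origin at its centre. At the start flat on the bench; may be absent
- slug5: preform slug, a blue solid rounded block 60 (x) x 30 (y) x 26 (z) mm, about 50 g; origin at its centre. At the start flat on the bench; may be absent
- slug6: preform slug, a blue solid rounded block 60 (x) x 30 (y) x 26 (z) mm, about 50 g; origin at its centre. At the start flat on the bench; may be absent
- slug7: preform slug, a blue solid rounded block 60 (x) x 30 (y) x 26 (z) mm, about 50 g; origin at its centre. At the start flat on the bench; may be absent
- bush: steel bush, 60 mm diameter, 40 mm high, standing on the bench between scoop and die; bystander. Origin: centre of its underside
- tin: green tin, 68 mm diameter, 75 mm high, standing on the bench at the right; bystander. Origin: centre of its underside
Not all that is in view belongs to the job. What is shaped like the slug7 but pink is not meant.

How it is judged (in metres and radians):
On the way, in this order (a step that is already met when the one before it is completed fails the run):
1. the yellow-roller lever is swung past its click (0.50 rad, either way) ((value of joint yellow_lever above 0.5 rad or value of joint yellow_lever below -0.5 rad)), for 0.2 s.
2. the yellow-roller lever is released and upright again (value of joint yellow_lever between -0.1 and 0.1 rad), for 0.2 s.
3. every slug is in the die's bore and the scoop hangs on the hook stand (horizontal distance between each of slug1, slug2, slug3, slug4, slug5, slug6, slug7 and die below 0.078 m and height (world z) of each of slug1, slug2, slug3, slug4, slug5, slug6, slug7 below 0.055 m and distance between scoop_grip and hook_seat below 0.045 m and height (world z) of scoop_grip above 0.192 m and angle between scoop's own z axis and vertical below 0.25 rad and contact force between the fingers and scoop below 0.2 N), for 0.3 s.
4. the red-roller lever is swung past its click (0.50 rad, either way) ((value of joint red_lever above 0.5 rad or value of joint red_lever below -0.5 rad)), for 0.2 s.
5. the red-roller lever is released and upright again (value of joint red_lever between -0.1 and 0.1 rad), for 0.2 s.
At the end, for the whole second after the job is handed in: every slug is in the die's bore (centre within 78 mm of its axis, below its 55 mm rim); the scoop hangs level (0.25 rad) across both prongs, bar centre within 45 mm of the seat point, at rest and released; both levers upright within 0.1 rad (all of step 2 and all of step 5 and horizontal distance between each of slug1, slug2, slug3, slug4, slug5, slug6, slug7 and die below 0.078 m and height (world z) of each of slug1, slug2, slug3, slug4, slug5, slug6, slug7 below 0.055 m and distance between scoop_grip and hook_seat below 0.045 m and height (world z) of scoop_grip above 0.192 m and angle between scoop's own z axis and vertical below 0.25 rad and linear speed of each of scoop, slug1, slug2, slug3, slug4, slug5, slug6, slug7 below 0.03 m/s); the robot touches nothing.
It fails at once if the red-roller lever is swung past its click while a slug is still outside the die or the scoop is not hanging ((value of joint red_lever above 0.5 rad or value of joint red_lever below -0.5 rad) and ((horizontal distance between slug1 and die above 0.085 m or height (world z) of slug1 above 0.062 m) or (horizontal distance between slug2 and die above 0.085 m or height (world z) of slug2 above 0.062 m) or (horizontal distance between slug3 and die above 0.085 m or height (world z) of slug3 above 0.062 m) or (horizontal distance between slug4 and die above 0.085 m or height (world z) of slug4 above 0.062 m) or (horizontal distance between slug5 and die above 0.085 m or height (world z) of slug5 above 0.062 m) or (horizontal distance between slug6 and die above 0.085 m or height (world z) of slug6 above 0.062 m) or (horizontal distance between slug7 and die above 0.085 m or height (world z) of slug7 above 0.062 m) or distance between scoop_grip and hook_seat above 0.06 m)).
It fails at once if a bystander (bush, tin) is moved more than 40 mm (distance of any of bush, tin from where it was at the start of the episode above 0.04 m).
Of slug1, slug2, slug3 only 2 to 3 are there at a start; the rules pass over those that are not, and their reading is None.
Of slug4, slug5, slug6, slug7 only 2 to 4 are there at a start; the rules pass over those that are not, and their reading is None.
At some moment in a run one of slug4, slug5, slug6, slug7 may be knocked a few centimetres aside while the robot is not near it.
It also fails if it takes over 210 s, if anything falls off the work surface, if the arm or the gripper's body presses on something with over 40 N, if the wrist force passes 120 N, or if a joint passes its speed limit or range.

## Working session

There is one attempt and no reset: what is moved stays moved. The work goes in short steps, Python scripts to look and compute and a tool call to move; the robot and the scene stay as the last step left them, time stands still between calls to the robot, and variables do not carry over. Pictures are saved under pics/ and viewed, and the job is handed in when it is done.

Besides the shell and the picture viewer there is one more tool, called after "Emit:" as name(argument=value, ...), one argument or row to a line, values as JSON. carry_out: Moves the arm, as the interface text tells. Its arguments: {"type":"object","properties":{"increments":{"type":"string"},"force":{"type":"number"}},"required":["increments"]}

```bash
ls; mkdir -p pics; python3 - <<'E'
from cell import *
import cv2
print(get_obs())
for n in ("scene","top"):
    p=read_camera(n); cv2.imwrite(f"pics/a_{n}.png",cv2.resize(p["img"],None,fx=1.5,fy=1.5))
    print(n,p["fx"],p["fy"],p["cx"],p["cy"],p["world_from_camera"].tolist() if hasattr(p["world_from_camera"],'tolist') else p["world_from_camera"])
E
```

```text
pics
{'time_s': 0.0, 'qpos': array([68.53160227, 18.44169913, -4.01651555, 83.17324852,  1.29659893,
       78.54167694, -3.25837569]), 'joint_velocities': array([ 0.02346442, -0.01240408,  0.03605559, -0.11102569, -0.02441004,
       -0.06553347,  0.02921968]), 'effort': array([-8.13379120e-04, -4.91292214e+01, -4.04678872e-01, -3.12529600e+01,
       -6.41090423e-02,  4.36675921e-02,  1.73954695e-04]), 'tool_pos': array([ 0.24620228, -0.6011228 ,  0.29114611]), 'tool_rot': array([-1.79888711e+02,  6.93955485e-03,  2.22809950e+01]), 'force': array([-0.14702699, -0.51238182,  0.92888813]), 'wrist_torque': array([ 0.02385886, -0.02349486,  0.01936265]), 'grip_width': 0.08705639973993155}
scene 367.88838573395833 367.88838573395833 256.91136050287855 193.84430139407738 [[0.6605414825458538, 0.4402427277700432, -0.6081704452550429, 1.1889797770997774], [0.7507626869038213, -0.3804574026362775, 0.5400069932252846, -0.5911606902351193], [0.006351203750516427, -0.8132886974653275, -0.5818257099734166, 0.8022954330442184], [0.0, 0.0, 0.0, 1.0]]
top 473.6660174902499 473.6660174902499 267.3225241780278 191.50661676880293 [[0.048395748439633984, -0.9746715934174747, 0.21834178829992332, 0.2398454512955117], [-0.998827484294412, -0.046956494239100595, 0.011778975629023447, 0.027356228881284483], [-0.0012280680207055969, -0.21865583146537437, -0.975801270349205, 1.3112661573294486], [0.0, 0.0, 0.0, 1.0]]
```

View pics/a_scene.png

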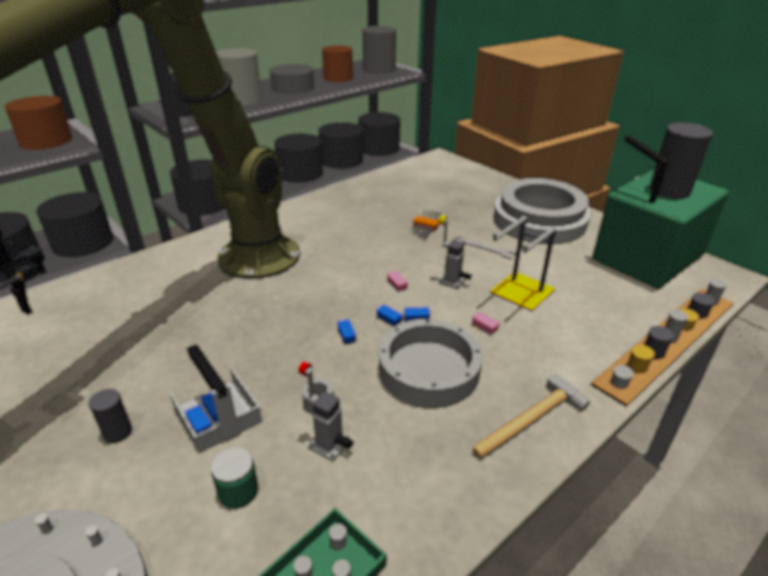

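View pics/a_top.png

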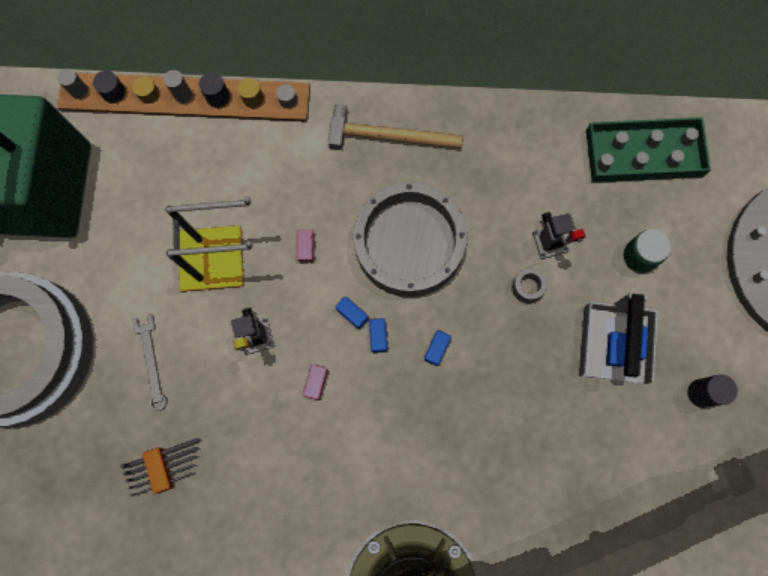

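```bash
cat > h.py <<'E'
import numpy as np, cv2
from cell import *
def unproj(p,uv,z):
    T=np.array(p["world_from_camera"]); uv=np.atleast_2d(np.asarray(uv,float))
    d=np.c_[(uv[:,0]-p["cx"])/p["fx"],(uv[:,1]-p["cy"])/p["fy"],np.ones(len(uv))]@T[:3,:3].T
    o=T[:3,3]; s=(z-o[2])/d[:,2]
    return o+d*s[:,None]
def proj(p,X):
    T=np.linalg.inv(np.array(p["world_from_camera"])); X=np.atleast_2d(X)@T[:3,:3].T+T[:3,3]
    return np.c_[X[:,0]/X[:,2]*p["fx"]+p["cx"],X[:,1]/X[:,2]*p["fy"]+p["cy"]]
def crop(p,name,u0,v0,u1,v1,s=6):
    cv2.imwrite(f"pics/{name}.png",cv2.resize(p["img"][v0:v1,u0:u1],None,fx=s,fy=s,interpolation=cv2.INTER_CUBIC))
E
python3 - <<'E'
from h import *
for n in ("top","scene"):
    p=read_camera(n)
    print(n)
    for t in ("yellow_switch","yellow_roller","red_switch","red_roller","die","scoop","scoop_grip","hook","slug1","slug4","bush","tin"):
        for m in masks_of(t,p)[:7]:
            px=np.argwhere(m["pixels"])[:,::-1]; c=px.mean(0)
            print(t,round(m["confidence"],2),m["bbox"],len(px),c.round(1), unproj(p,c,0.026 if "slug" in t else 0.0)[0].round(3))
    if n=="top": crop(p,"b1",360,150,510,290,5); crop(p,"b2",100,110,330,290,3)
    else: crop(p,"b3",50,200,260,340,3.5 and 3); crop(p,"b4",200,120,400,290,3)
E
```

```text
top
yellow_switch 0.66 [155.1, 203.3, 179.6, 235.2] 602 [167.3 222.2] [0.432 0.318 0.   ]
yellow_roller 0.21 [384.6, 191.8, 435.1, 257.2] 2412 [412.1 225.7] [ 0.455 -0.365  0.   ]
red_switch 0.57 [355.1, 140.6, 392.0, 169.2] 645 [371.1 156.2] [ 0.652 -0.251  0.   ]
red_switch 0.38 [413.0, 154.7, 446.7, 181.8] 675 [431.3 166.8] [ 0.629 -0.423  0.   ]
die 0.71 [237.9, 124.7, 309.6, 194.8] 4517 [272.9 159.2] [0.629 0.032 0.   ]
die 0.66 [154.8, 226.7, 166.0, 235.0] 63 [160.6 228.6] [0.413 0.335 0.   ]
scoop 0.66 [386.1, 194.4, 437.4, 257.6] 2222 [412.3 226. ] [ 0.454 -0.366  0.   ]
scoop_grip 0.69 [385.4, 192.1, 436.8, 256.5] 2374 [412.8 225.8] [ 0.455 -0.367  0.   ]
scoop_grip 0.66 [154.8, 204.3, 178.5, 235.5] 598 [167.5 221.8] [0.433 0.318 0.   ]
hook 0.73 [109.2, 130.5, 171.7, 193.5] 2343 [138.  165.9] [0.591 0.418 0.   ]
slug1 0.75 [286.3, 222.1, 299.2, 244.3] 276 [291.5 231.2] [ 0.42  -0.028  0.026]
slug1 0.71 [404.1, 221.5, 418.9, 243.6] 224 [410.5 232.4] [ 0.432 -0.353  0.026]
slug1 0.66 [226.5, 198.5, 244.8, 218.8] 223 [234.7 208.3] [0.476 0.13  0.026]
slug1 0.58 [246.4, 212.3, 
[... 2485 characters left out ...]
269.2, 205.6, 285.2, 215.6] 142 [278.  208.3] [0.489 0.128 0.026]
slug4 0.72 [311.9, 207.6, 333.0, 222.4] 203 [322.7 214.5] [0.612 0.218 0.026]
slug4 0.61 [123.3, 271.5, 142.4, 289.8] 213 [131.1 278.9] [ 0.453 -0.395  0.026]
slug4 0.61 [256.1, 182.4, 270.8, 194.7] 149 [264.1 186.8] [0.361 0.179 0.026]
slug4 0.59 [136.3, 260.5, 146.3, 283.0] 127 [139.2 270.1] [ 0.438 -0.363  0.026]
slug4 0.54 [225.7, 211.2, 239.4, 230.7] 187 [229.9 220.7] [ 0.433 -0.038  0.026]
slug4 0.49 [250.2, 201.7, 266.0, 216.1] 151 [258.6 209.7] [0.451 0.072 0.026]
slug4 0.49 [269.2, 205.6, 285.2, 215.6] 142 [278.  208.3] [0.489 0.128 0.026]
tin 0.74 [138.4, 295.1, 170.8, 339.4] 1009 [155.7 317.8] [ 0.589 -0.399  0.   ]
```

```bash
ls pics
```

```text
a_scene.png
a_top.png
b1.png
b2.png
b3.png
b4.png
```

View pics/b1.png

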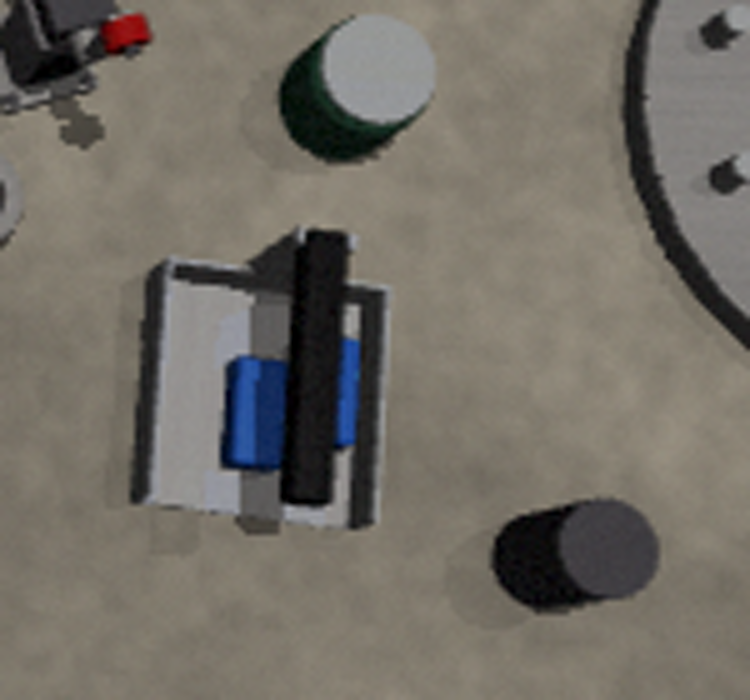

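View pics/b2.png

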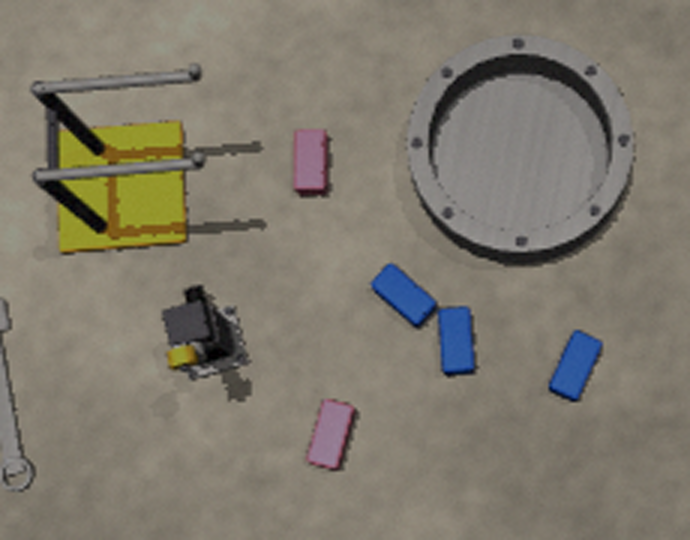

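View pics/b3.png

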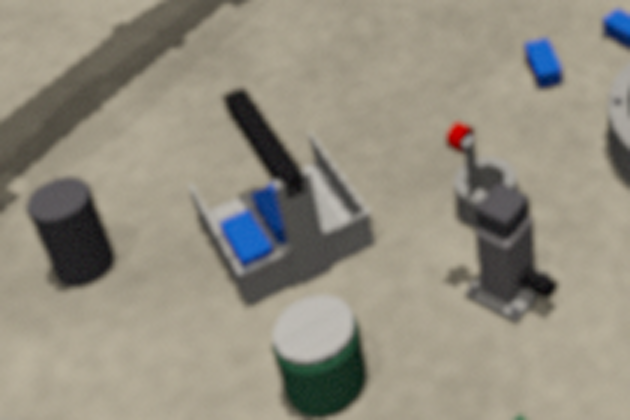

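View pics/b4.png

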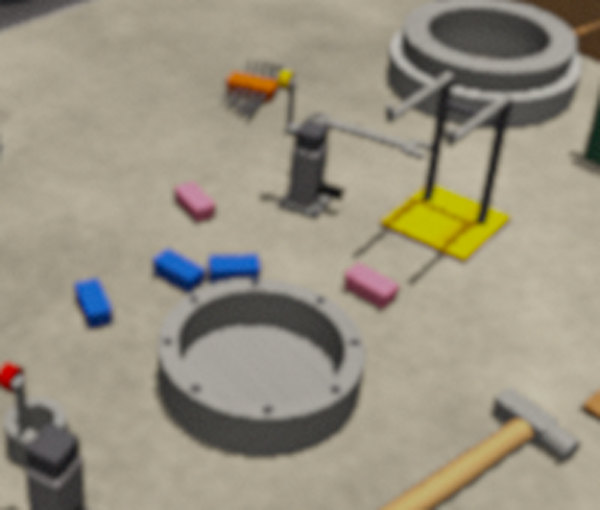

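```bash
cat >> h.py <<'E'
def tri(ps,uvs):
    A=[];b=[]
    for p,uv in zip(ps,uvs):
        T=np.array(p["world_from_camera"]); d=T[:3,:3]@np.array([(uv[0]-p["cx"])/p["fx"],(uv[1]-p["cy"])/p["fy"],1]); d/=np.linalg.norm(d)
        P=np.eye(3)-np.outer(d,d); A.append(P); b.append(P@T[:3,3])
    A=np.vstack(A); b=np.hstack(b); x,r,_,_=np.linalg.lstsq(A,b,rcond=None); return x,np.sqrt(r)
def blob(p,lo,hi,box=None):
    hsv=cv2.cvtColor(p["img"],cv2.COLOR_BGR2HSV); m=cv2.inRange(hsv,np.array(lo),np.array(hi))
    if box is not None:
        k=np.zeros_like(m); u0,v0,u1,v1=box; k[v0:v1,u0:u1]=255; m&=k
    n,l,s,c=cv2.connectedComponentsWithStats(m)
    return [(s[i,4],c[i],l==i) for i in np.argsort(-s[:,4]) if i>0 and s[i,4]>12]
BLUE=((100,120,40),(130,255,255)); YEL=((22,120,90),(35,255,255)); RED=((0,170,80),(6,255,255))
def slugs(p,z=0.026):
    out=[]
    for n,c,m in blob(p,*BLUE):
        px=np.argwhere(m)[:,::-1].astype(np.float32); w=unproj(p,px,z)[:,:2].astype(np.float32)
        r=cv2.minAreaRect(w*1000); (cx,cy),(a,b),ang=r
        if b>a: ang+=90
        out.append((n,c.round(1),[round(cx/1000,4),round(cy/1000,4)],round(max(a,b)),round(min(a,b)),round((ang+90)%180-90,1)))
    return out
E
python3 - <<'E'
from h import *
t=read_camera("top"); s=read_camera("scene")
bt=[(n,c.round(1)) for n,c,_ in blob(t,*YEL)]; print(bt)
bs=[(n,c.round(1)) for n,c,_ in blob(s,*YEL)]; print(bs)
print([(n,c.round(1)) for n,c,_ in blob(t,*RED)],[(n,c.round(1)) for n,c,_ in blob(s,*RED)])
for q in slugs(t): print(q)
print("ytop",unproj(t,(162.3,217.3),0.106),"yroller",unproj(t,(160.7,228.7),0.167))
f=unproj(t,(425.4,196.4),.129)[0]; n=unproj(t,(421.2,250.4),.129)[0]
print("bar",f,n,np.linalg.norm(f-n),(f+n)/2,np.degrees(np.arctan2(f[1]-n[1],f[0]-n[0])))
# hook tips from b2
for a in ((195,72),(199,160),(38,88),(38,177)):
    print("hook",unproj(t,(100+a[0]/3,110+a[1]/3),0.205 if a[0]>100 else .19))
E
```

```text
[(np.int32(393), array([149.2, 175.9])), (np.int32(229), array([132.7, 187.8])), (np.int32(216), array([146.3, 154.8])), (np.int32(136), array([165.4,  58.3])), (np.int32(129), array([95.1, 57.3])), (np.int32(126), array([130. , 173.9])), (np.int32(116), array([125. , 160.6])), (np.int32(49), array([159.9, 228.2])), (np.int32(29), array([148.9, 162.7]))]
[(np.int32(593), array([348.1, 193.5])), (np.int32(103), array([428.6, 234.6])), (np.int32(44), array([460.9, 209.8])), (np.int32(21), array([294.5, 145.2]))]
[(np.int32(37), array([385.2, 155.6]))] [(np.int32(32), array([202.3, 244.4]))]
(np.int32(246), array([410.8, 232.4]), [0.4329, -0.3514], 61, 33, -1.2)
(np.int32(232), array([291.2, 231.6]), [0.4187, -0.0277], 59, 29, -23.9)
(np.int32(229), array([251.7, 223. ]), [0.4368, 0.0814], 61, 29, 7.4)
(np.int32(226), array([234. , 207.8]), [0.4767, 0.1324], 60, 30, 51.4)
(np.int32(94), array([429.1, 228.2]), [0.4468, -0.4033], 56, 11, -1.5)
ytop [[0.42847218 0.30893047 0.106     ]] yroller [[0.39074877 0.29585004 0.167     ]]
bar [ 0.51101232 -0.36176655  0.129     ] [ 0.37284664 -0.34797565  0.129     ] 0.1388522389044008 [ 0.44192948 -0.3548711   0.129     ] -5.700057772550181
hook [[0.62012973 0.29926182 0.205     ]]
hook [[0.54556198 0.28886202 0.205     ]]
hook [[0.60510616 0.43172258 0.19      ]]
hook [[0.52899236 0.42256686 0.19      ]]
```

```bash
python3 - <<'E'
from h import *
t=read_camera("top"); s=read_camera("scene")
y,e=tri([t,s],[(159.9,228.2),(294.5,145.2)]); print("yellow",y,e)
r,e=tri([t,s],[(385.2,155.6),(202.3,244.4)]); print("red",r,e)
crop(t,"c1",140,190,200,250,10); crop(t,"c2",340,130,400,190,10)
a=cv2.imread("pics/c1.png"); b=cv2.imread("pics/c2.png"); 
cv2.imwrite("pics/c12.png",cv2.resize(np.hstack([a,b]),(800,400)))
E
```

```text
yellow [0.39137303 0.29696439 0.1715361 ] [0.00021487]
red [ 0.60169422 -0.2494524   0.17089233] [0.00062889]
```

View pics/c12.png

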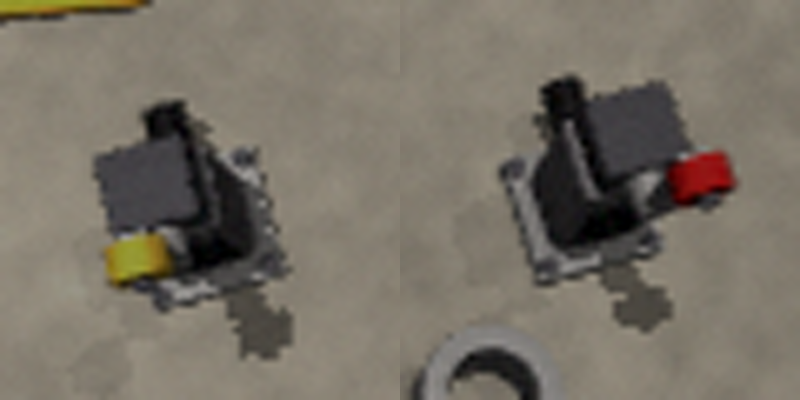

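Emit:
carry_out(
  increments="0 0 0 0 0 0 10.7;0 0 0 0 0 0 10.7;0 0.03 -0.03 0 0 0 0;0 0.036 -0.043 0 0 0 0;0 0.036 -0.043 0 0 0 0;0 0.036 -0.043 0 0 0 0;0 0.036 -0.043 0 0 0 0",
  force=20,
)

```text
time_s: 2.48
tool_pos: [0.4194, -0.3984, 0.2915]
tool_rot: [179.8, 0.1, -0.3]
force: [0.9, -0.5, 0.6]
grip_width: 0.0248
```

Emit:
carry_out(
  increments="0 0.02 -0.055 0 0 0 0;0 0.02 -0.055 0 0 0 0;0 0.02 -0.055 0 0 0 0;0 0.01 -0.06 0 0 0 0;0 0 -0.06 0 0 0 0;0 0 -0.06 0 0 0 0;0 0 -0.06 0 0 0 0;0 -0.02 -0.055 0 0 0 0;0 -0.03 -0.05 0 0 0 0;0 -0.02 -0.05 0 0 0 0;0 -0.015 -0.05 0 0 0 0;0 -0.005 -0.02 0 0 0 0",
)

```text
time_s: 3.98
tool_pos: [0.4014, 0.2566, 0.2916]
tool_rot: [179.8, -0.6, 0.2]
force: [0.4, -0.7, -0.3]
grip_width: 0.0002
```

Emit:
carry_out(
  increments="0 -0.008 0.008 0 0 0 0;0 0 0 0.04 0 0 0;0 0 0 0.035 0 0 0;0 0 0 0 0 0 0",
)

```text
time_s: 4.47
tool_pos: [0.394, 0.2453, 0.2159]
tool_rot: [179.6, -0.8, 0.2]
force: [-0.4, 0.5, 0.7]
grip_width: 0.0006
```

Emit:
carry_out(
  increments="0 -0.002 -0.025 0 0 0 0;0 -0.004 -0.025 0 0 0 0;0 -0.003 -0.02 0 0 0 0;0 0 0 0 0 0 0",
)

```text
time_s: 4.97
tool_pos: [0.3883, 0.3098, 0.2194]
tool_rot: [179.2, -1.0, -0.4]
force: [0.5, -2.0, 1.4]
grip_width: 0.0005
```

```bash
python3 - <<'E'
from h import *
t=read_camera("top"); s=read_camera("scene")
crop(s,"d1",230,90,350,200,5); crop(t,"d2",120,170,220,260,5)
E
```

```text
(no output)
```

View pics/d1.png

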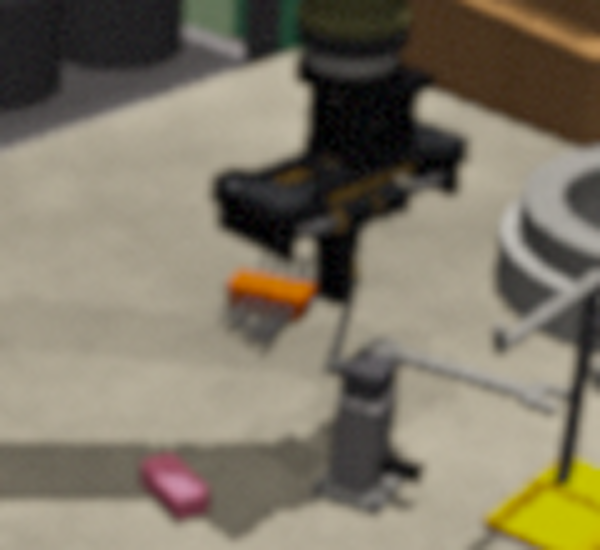

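Emit:
carry_out(
  increments="0 -0.001 -0.008 0 0 0 0;0 0 0 0 0 0 0;0 0 0 0 0 0 0;0 0 0 0 0 0 0",
)

```text
time_s: 5.58
tool_pos: [0.3892, 0.3141, 0.2198]
tool_rot: [179.0, -1.1, -0.8]
force: [-0.3, -3.5, 0.6]
grip_width: 0.0004
```

```bash
python3 - <<'E'
from h import *
t=read_camera("top"); s=read_camera("scene")
print([(n,c.round(1)) for n,c,_ in blob(t,*YEL,(140,210,175,245))])
crop(t,"d2",120,170,220,260,6)
E
```

```text
[]
```

View pics/d2.png

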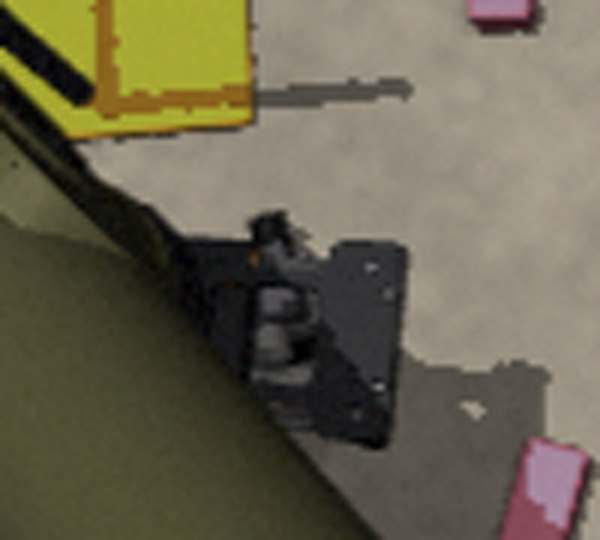

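Emit:
carry_out(
  increments="0 0.003 0.03 0 0 0 0;0 0.003 0.04 0 0 0 0;0 0 0.01 -0.04 0 0 0;1 0.01 0.03 -0.035 0 0 0;1 0.03 0.05 0 0 0 0;1 0.03 0.05 0 0 0 0;1 0.03 0.055 0 0 0 0;1 0 0.06 0 0 0 0;1 0 0.06 0 0 0 0;1 0 0.06 0 0 0 0;1 0 0.06 0 0 0 0;1 -0.02 0.05 0 0 0 0",
)

```text
time_s: 7.18
tool_pos: [0.4819, -0.2389, 0.3066]
tool_rot: [-179.9, -2.7, 0.7]
force: [-0.1, 0.1, 0.0]
grip_width: 0.0818
```

```bash
python3 - <<'E'
from h import *
t=read_camera("top"); s=read_camera("scene")
a=[(n,c.round(1)) for n,c,_ in blob(t,*YEL,(140,210,175,245))]
b=[(n,c.round(1)) for n,c,_ in blob(s,*YEL,(275,130,330,170))]
print(a,b); print(tri([t,s],[a[0][1],b[0][1]]) if a and b else 0)
for q in slugs(t): print(q)
cv2.imwrite("pics/e_top.png",cv2.resize(t["img"],None,fx=1.5,fy=1.5))
E
```

```text
[(np.int32(50), array([159.8, 228.3]))] [(np.int32(21), array([294.6, 145.4]))]
(array([0.39131917, 0.29750676, 0.17048732]), array([0.00034882]))
(np.int32(234), array([291.2, 231.6]), [0.419, -0.0279], 61, 29, -21.5)
(np.int32(233), array([251.7, 223.2]), [0.4367, 0.0814], 61, 29, 7.4)
(np.int32(230), array([234.1, 207.9]), [0.4766, 0.1323], 60, 30, 51.4)
```

View pics/e_top.png

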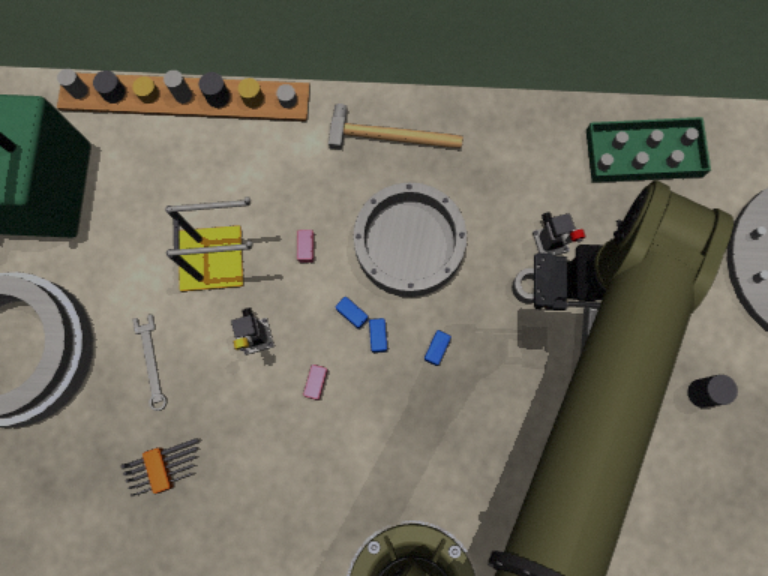

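```bash
cat >> h.py <<'E'
def box(x0,x1,y0,y1,z0,z1):
    c=np.array([[x,y,z] for x in(x0,x1) for y in(y0,y1) for z in(z0,z1)])
    e=[(i,j) for i in range(8) for j in range(i+1,8) if bin(i^j).count("1")==1]
    return c,e
def draw(img,p,parts,x,y,yaw,s,u0,v0,col):
    a=np.radians(yaw); R=np.array([[np.cos(a),-np.sin(a),0],[np.sin(a),np.cos(a),0],[0,0,1]])
    for c,e in parts:
        uv=(proj(p,c@R.T+[x,y,0])-[u0,v0]+.5)*s
        for i,j in e: cv2.line(img,tuple(int(round(v)) for v in uv[i]),tuple(int(round(v)) for v in uv[j]),col,1)
SCOOP=[box(-.065,.065,-.061,.061,0,.045),box(-.07,.07,-.011,.011,.105,.129)]
SWITCH=[box(-.018,.018,-.021,.021,0,.106),box(-.028,.028,-.028,.028,0,.004),box(-.046,-.032,-.012,.012,.155,.179)]
HOOK=[box(-.130,0,-.043,-.033,.18,.19),box(-.130,0,.033,.043,.18,.19),box(-.007,.007,-.045,-.031,0,.185),box(-.007,.007,.031,.045,0,.185)]
E
python3 - <<'E'
from h import *
t=read_camera("top"); s=read_camera("scene")
im=cv2.imread("pics/b1.png"); draw(im,t,SCOOP,.442,-.355,-5.7,5,360,150,(0,255,0)); draw(im,t,SCOOP,.442,-.355,-2,5,360,150,(0,255,255)); cv2.imwrite("pics/f1.png",im)
im=cv2.imread("pics/b3.png"); draw(im,s,SCOOP,.442,-.355,-5.7,3,50,200,(0,255,0)); draw(im,s,SCOOP,.442,-.355,-2,3,50,200,(0,255,255)); 
a=np.radians(10); draw(im,s,SWITCH,.602+.039*np.cos(a),-.2495+.039*np.sin(a),10,3,50,200,(0,255,0));cv2.imwrite("pics/f2.png",im)
im=cv2.imread("pics/b2.png"); a=np.radians(7.5)
px,py=.578-.09*np.sin(a),.334+.09*np.cos(a); print(px,py)
draw(im,t,HOOK,px,py,97.5,3,100,110,(0,255,0)); a=np.radians(10);draw(im,t,SWITCH,.3913+.039*np.cos(a),.297+.039*np.sin(a),10,3,100,110,(255,0,0));cv2.imwrite("pics/f3.png",im)
im=cv2.imread("pics/b4.png"); draw(im,s,HOOK,px,py,97.5,3,200,120,(0,255,0)); cv2.imwrite("pics/f4.png",im)
E
```

```text
0.5662526427001953 0.42323003752364297
```

View pics/f1.png

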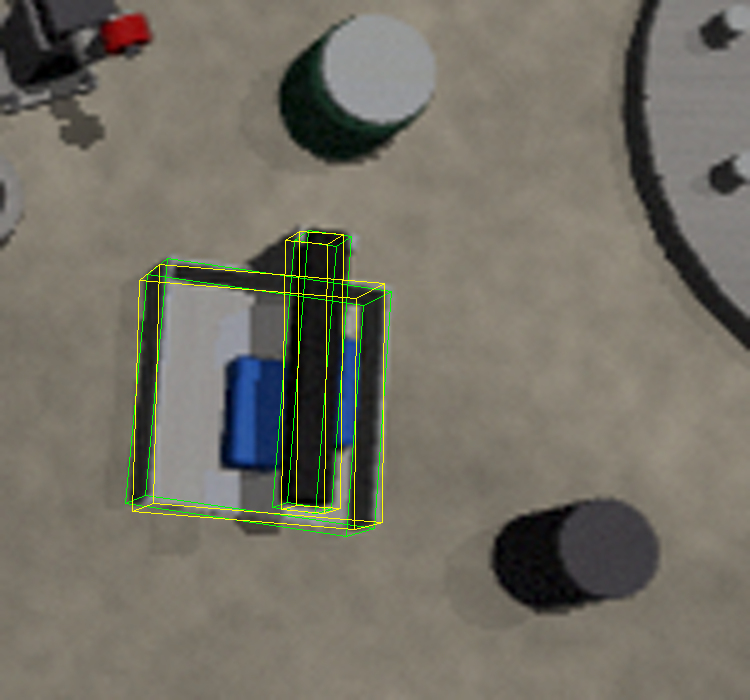

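View pics/f2.png

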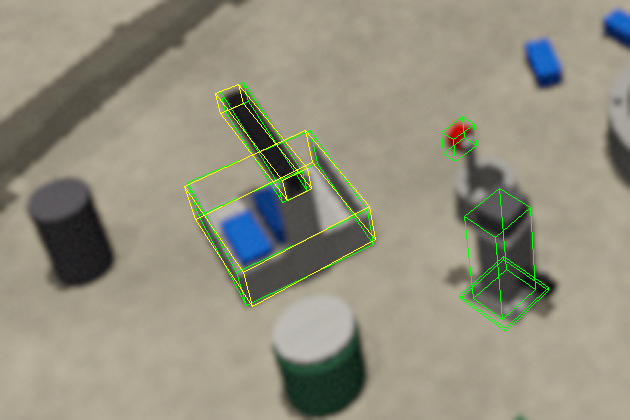

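View pics/f3.png

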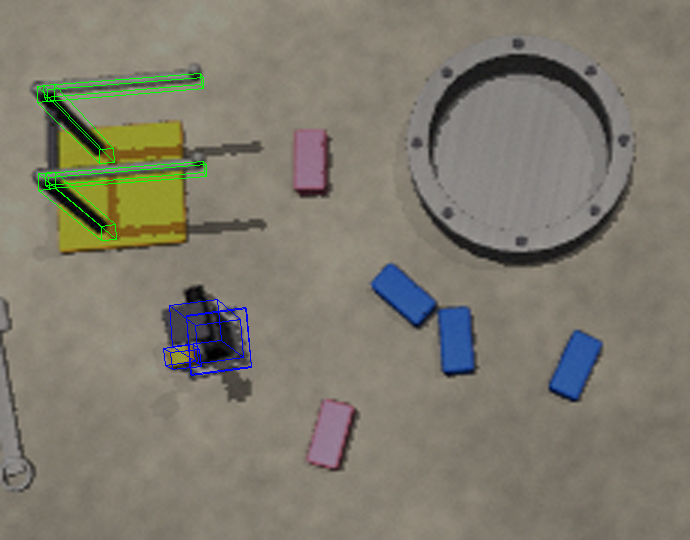

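View pics/f4.png

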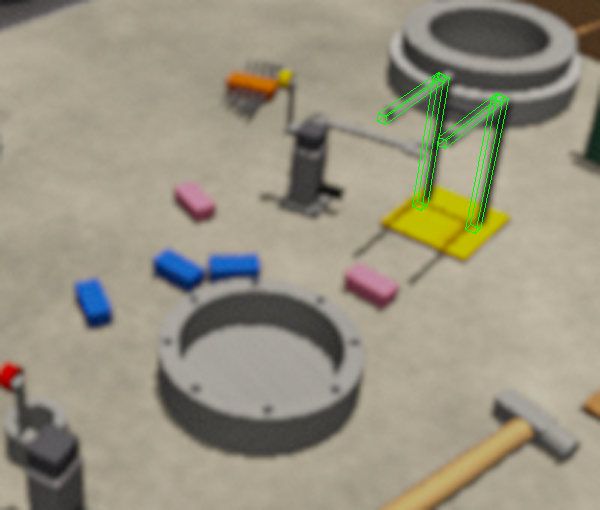

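Emit:
carry_out(
  increments="1 0 0 0 0 -2.7 5.2;1 -0.015 0.055 0 0 0 0;1 -0.015 0.058 0 0 0 0;1 0 0 0.03 0 0 0;1 0 0 0 0 0 0",
)

```text
time_s: 8.0
tool_pos: [0.4509, -0.3391, 0.2771]
tool_rot: [-179.6, -0.4, -3.7]
force: [-0.0, -0.4, 0.4]
grip_width: 0.0868
```

Emit:
carry_out(
  increments="1 -0.007 0.018 0.03 0 0 0.8;1 0 0 0.045 0 0 0;1 0 0 0.03 0 0 0;1 0 0 0 0 0 0",
)

```text
time_s: 8.5
tool_pos: [0.4524, -0.3509, 0.1764]
tool_rot: [-179.8, -1.0, -3.7]
force: [-0.4, -0.1, 0.2]
grip_width: 0.0869
```

```bash
python3 - <<'E'
from h import *
print(get_obs()["tool_pos"],get_obs()["tool_rot"])
s=read_camera("scene")
crop(s,"g1",60,180,230,310,4)
E
```

```text
[ 0.45240324 -0.3508647   0.17639922] [-179.76205192   -1.0498199    -3.73477525]
```

View pics/g1.png

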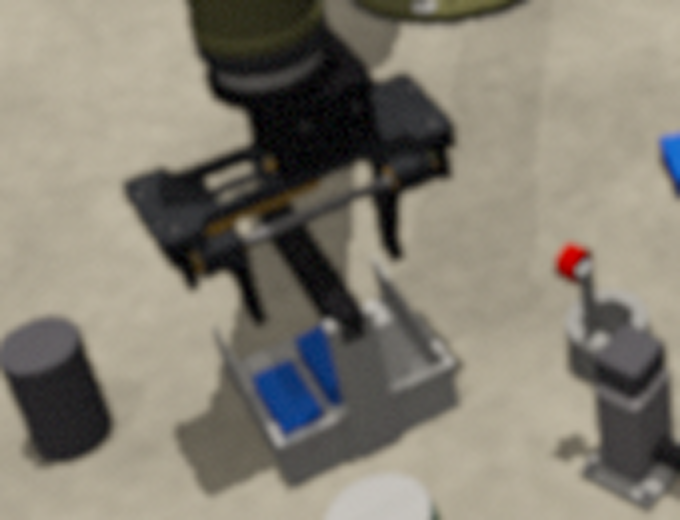

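Emit:
carry_out(
  increments="1 -0.008 0.004 0.004 0 -0.9 0;1 -0.004 0 0.006 0 0 0;1 0 0 0 0 0 0",
)

```text
time_s: 8.93
tool_pos: [0.4433, -0.3552, 0.1722]
tool_rot: [179.9, -0.6, -3.6]
force: [0.6, -0.3, 0.5]
grip_width: 0.0868
```

Emit:
carry_out(
  increments="1 0 0 0.006 0 0 0;0 0 0 0 0 0 0;0 0 0 0 0 0 0;0 0 0 0 0 0 0;0 0 0 0 0 0 0;0 0 0 0 0 0 0;0 0 0 0 0 0 0",
  force=50,
)

```text
time_s: 9.8
tool_pos: [0.4437, -0.3556, 0.1666]
tool_rot: [179.9, -0.7, -3.6]
force: [-0.2, 0.6, -0.2]
grip_width: 0.035
```

Emit:
carry_out(
  increments="0 0 0 0 0 0 0;0 0 0 0 0 0 0;0 0 0 0 0 0 0;0 0 0 0 0 0 0",
)

```text
time_s: 10.3
tool_pos: [0.4438, -0.3549, 0.1664]
tool_rot: [179.9, -0.7, -3.6]
force: [0.3, 1.1, -0.5]
grip_width: 0.0221
```

```bash
python3 - <<'E'
from h import *
t=read_camera("top")
for c in ((273.3,157.2),(273.8,158.3)): print(unproj(t,c,0.055))
# check bolt circle diameters and scene
for a in ((518,43),(521,240),(416,143),(624,140)): print(unproj(t,(100+a[0]/3,110+a[1]/3),.055)[0])
E
```

```text
[[0.61875618 0.03072614 0.055     ]]
[[0.61566165 0.02920269 0.055     ]]
[0.71468053 0.03688834 0.055     ]
[0.52596792 0.0254886  0.055     ]
[0.61282    0.12622496 0.055     ]
[ 0.62489465 -0.06497596  0.055     ]
```

Emit:
carry_out(
  increments="0 0 0 -0.02 0 0 0;0 0 0 -0.03 0 0 0;0 0 0 -0.05 0 0 0;0 0 0 -0.05 0 0 0;0 0 0 0 0 0 0",
)

```text
time_s: 10.98
tool_pos: [0.439, -0.3542, 0.3141]
tool_rot: [-179.7, -0.0, -3.7]
force: [1.1, -0.8, -3.7]
grip_width: 0.0215
```

Emit:
carry_out(
  increments="0 0 -0.02 0 0 0 0;0 0 -0.04 0 0 0 0;0 0 -0.04 0 0 0 0;0 0 -0.04 0 0 0 0;0 0 -0.04 0 0 0 0;0 0 -0.04 0 0 0 0;0 0.015 -0.03 0 0 0 0;0 0.025 -0.02 0 0 0 0;0 0.03 -0.02 0 0 0 0;0 0.03 -0.02 0 0 0 0;0 0.03 -0.02 0 0 0 0;0 0.02 -0.01 0 0 0 0;0 0.01 0 0 0 0 0;0 0 0 0 0 0 0",
)

```text
time_s: 12.72
tool_pos: [0.6049, 0.0084, 0.2787]
tool_rot: [-178.8, 3.2, -2.8]
force: [0.6, -0.1, -3.7]
grip_width: 0.0217
```

```bash
python3 - <<'E'
from h import *
print(get_obs()["tool_pos"],get_obs()["tool_rot"],get_obs()["qpos"])
s=read_camera("scene")
cv2.imwrite("pics/i1.png",cv2.resize(s["img"],None,fx=1.5,fy=1.5))
E
```

```text
[0.60491951 0.00836499 0.27872998] [-178.83433893    3.15855717   -2.79884391] [  22.32804129   17.82113904  -30.77400006   87.78962419    7.41832792
   79.78463274 -101.79174358]
```

View pics/i1.png

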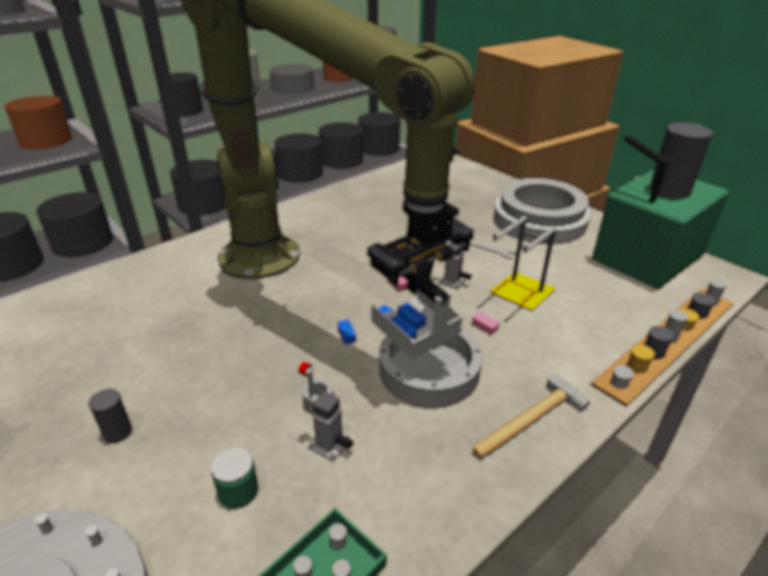

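```bash
cat >> h.py <<'E'
from scipy.spatial.transform import Rotation as Ro
def R0(yaw,th): # tool-down yaw, tilted outward th about tool y
    return Ro.from_euler('z',yaw,degrees=True)*Ro.from_euler('x',180,degrees=True)*Ro.from_euler('y',th,degrees=True)
def plan(wps,grip=0,cur=None):
    "wps: list of (pos,Rot,nrows)"
    o=get_obs(); p=np.array(o["tool_pos"]); R=Ro.from_euler('xyz',o["tool_rot"],degrees=True)
    rows=[]
    for q,Rq,n in wps:
        rv=(R.inv()*Rq).as_rotvec()/n; dp=(np.array(q)-p)/n
        for k in range(n):
            d=R.inv().apply(dp); rows.append("%g %.3f %.3f %.3f %.1f %.1f %.1f"%(grip,*d,*np.degrees(rv)))
            p=p+dp; R=R*Ro.from_rotvec(rv)
    print(";".join(rows))
E
python3 - <<'E'
from h import *
D=(.619,.031); N=.634
plan([((.638,.031,.285),R0(0,10),2),((.638,.031,.285),R0(0,20),2)])
E
```

```text
0 0.016 -0.012 -0.004 -0.5 6.6 -1.5;0 0.017 -0.012 -0.002 -0.5 6.6 -1.5;0 0.000 -0.000 0.000 -0.0 5.0 -0.0;0 0.000 -0.000 0.000 -0.0 5.0 -0.0
```

Emit:
carry_out(
  increments="0 0.016 -0.012 -0.004 -0.5 6.6 -1.5;0 0.017 -0.012 -0.002 -0.5 6.6 -1.5;0 0 0 0 0 5 0;0 0 0 0 0 5 0;0 0 0 0 0 0 0",
)

```text
time_s: 13.4
tool_pos: [0.6324, 0.0281, 0.2827]
tool_rot: [179.7, -20.1, -0.1]
force: [-0.6, 0.0, -4.2]
grip_width: 0.0216
```

```bash
python3 - <<'E'
from h import *
o=get_obs(); print(o["tool_pos"],o["tool_rot"],o["qpos"])
plan([((.638,.031,.225),R0(0,20),2)])
E
```

```text
[0.63237756 0.02813111 0.2827482 ] [ 1.79688530e+02 -2.00796394e+01 -6.32479074e-02] [  24.09313055    6.72292043  -32.23770312  101.32493153    8.02250508
   53.29305186 -101.14181692]
0 -0.007 -0.002 0.028 0.2 -0.0 -0.0;0 -0.007 -0.002 0.028 0.2 -0.0 -0.0
```

Emit:
carry_out(
  increments="0 -0.007 -0.002 0.028 0.2 0 0;0 -0.007 -0.002 0.028 0.2 0 0;0 0 0 0 0 0 0",
)

```text
time_s: 13.78
tool_pos: [0.6368, 0.0294, 0.2246]
tool_rot: [180.0, -19.7, -0.3]
force: [-0.6, -0.2, -4.9]
grip_width: 0.0217
```

```bash
python3 - <<'E'
from h import *
o=get_obs(); print(o["tool_pos"],o["tool_rot"])
z=.045
plan([((.6065,.031,z+.178),R0(0,30),2),((.576,.031,z+.170),R0(0,40),2),((.547,.031,z+.158),R0(0,50),2)])
s=read_camera("scene");crop(s,"j1",200,130,360,290,4)
E
```

```text
[0.63681713 0.02944785 0.2245614 ] [179.95523255 -19.70606135  -0.2528357 ]
0 -0.015 -0.001 -0.004 0.1 5.1 -0.1;0 -0.014 -0.001 -0.006 0.1 5.1 -0.1;0 -0.015 -0.000 -0.004 -0.0 5.0 0.0;0 -0.015 -0.000 -0.005 -0.0 5.0 0.0;0 -0.015 -0.000 -0.005 0.0 5.0 0.0;0 -0.014 -0.000 -0.006 0.0 5.0 0.0
```

View pics/j1.png

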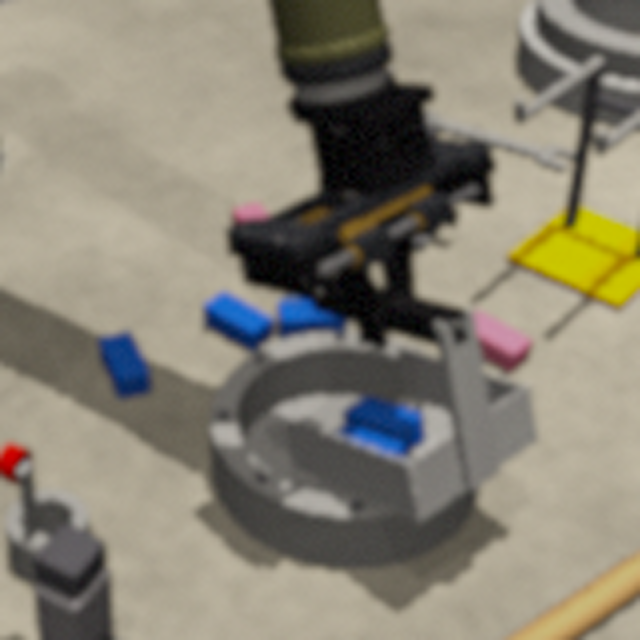

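Emit:
carry_out(
  increments="0 -0.015 -0.001 -0.004 0 5 0;0 -0.014 -0.001 -0.006 0 5 0;0 -0.015 0 -0.004 0 5 0;0 -0.015 0 -0.005 0 5 0;0 0 0 0 0 0 0",
)

```text
time_s: 14.45
tool_pos: [0.5788, 0.0317, 0.2236]
tool_rot: [179.8, -40.7, -0.2]
force: [-0.1, 0.9, -4.0]
grip_width: 0.0213
```

```bash
python3 - <<'E'
from h import *
o=get_obs(); print(o["tool_pos"],o["tool_rot"],o["force"],o["qpos"])
z=.045
plan([((.547,.031,z+.158),R0(0,50),2),((.521,.031,z+.1405),R0(0,60),2),((.503,.031,z+.123),R0(0,68),2)])
s=read_camera("scene");crop(s,"j2",200,130,360,290,4)
E
```

```text
[0.57875414 0.03168034 0.22356615] [179.76410173 -40.74425153  -0.21796495] [-0.12043751  0.94440418 -4.03335604] [  25.83375043   -6.68339077  -32.7315461   126.7608561     6.31684231
   18.59802307 -103.60322373]
0 -0.019 0.000 -0.003 0.2 4.6 -0.1;0 -0.018 0.000 -0.004 0.2 4.6 -0.1;0 -0.015 -0.000 -0.004 -0.0 5.0 0.0;0 -0.015 -0.000 -0.006 -0.0 5.0 0.0;0 -0.012 -0.000 -0.003 -0.0 4.0 -0.0;0 -0.012 -0.000 -0.004 -0.0 4.0 -0.0
```

View pics/j2.png

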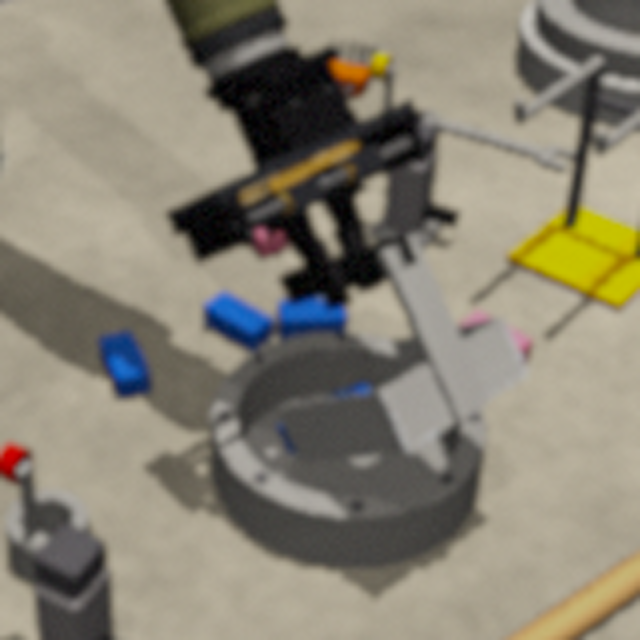

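```bash
python3 - <<'E'
from h import *
t=read_camera("top");crop(t,"k1",200,100,350,250,5)
E
```

```text
(no output)
```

View pics/k1.png

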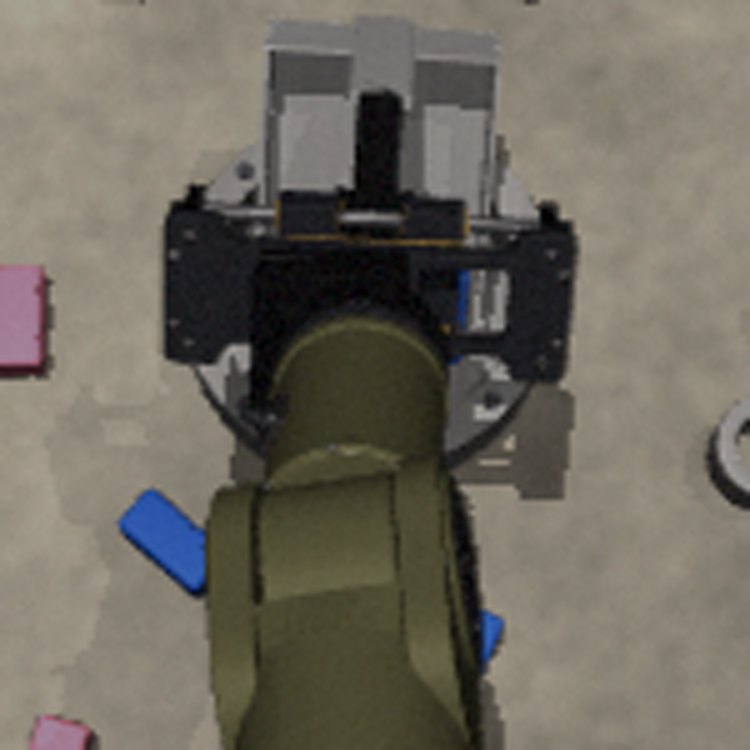

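```bash
python3 - <<'E'
from h import *
plan([((.577,.031,.226),R0(0,46),2)])
E
```

```text
0 -0.002 0.001 -0.001 0.1 2.4 -0.1;0 -0.002 0.001 -0.002 0.1 2.4 -0.1
```

Emit:
carry_out(
  increments="0 -0.002 0.001 -0.001 0.1 2.4 0;0 -0.002 0.001 -0.002 0.1 2.4 0;0 0 0 0 0 0 0;0 0 0 0 0 0 0",
)

```text
time_s: 15.05
tool_pos: [0.5855, 0.0316, 0.2353]
tool_rot: [-179.7, -46.5, -0.4]
force: [0.4, -0.4, -3.5]
grip_width: 0.0214
```

```bash
python3 - <<'E'
from h import *
o=get_obs(); print(o["tool_pos"],o["tool_rot"],o["force"],o["qpos"])
s=read_camera("scene");crop(s,"j3",200,130,360,290,4)
E
```

```text
[0.58554625 0.03162679 0.23529836] [-179.67688722  -46.45222197   -0.38287053] [ 0.39273314 -0.41291277 -3.46353054] [  26.40352383   -8.17714506  -32.96198049  129.01265497    7.02896857
   11.83131196 -104.69585389]
```

View pics/j3.png

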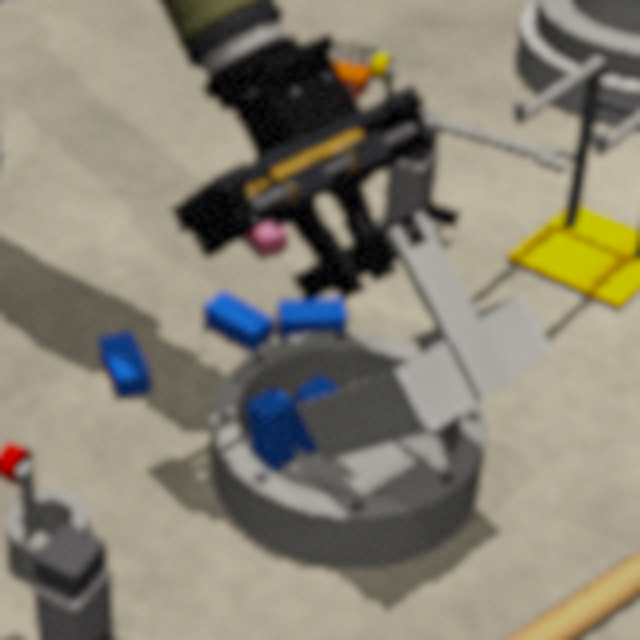

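```bash
python3 - <<'E'
from h import *
plan([((.605,.031,.25),R0(0,47),2),((.61,.031,.29),R0(0,47),2)])
E
```

```text
0 0.012 0.000 0.002 -0.0 0.3 -0.1;0 0.012 0.000 0.002 -0.0 0.3 -0.1;0 0.016 0.000 -0.012 -0.0 -0.0 0.0;0 0.016 0.000 -0.012 -0.0 -0.0 0.0
```

Emit:
carry_out(
  increments="0 0.012 0 0.002 0 0.3 0;0 0.012 0 0.002 0 0.3 0;0 0.016 0 -0.012 0 0 0;0 0.016 0 -0.012 0 0 0;0 0 0 0 0 0 0",
)

```text
time_s: 15.72
tool_pos: [0.6138, 0.0315, 0.2945]
tool_rot: [-179.5, -47.2, -0.5]
force: [-0.4, 0.3, -2.4]
grip_width: 0.0217
```

```bash
python3 - <<'E'
from h import *
o=get_obs(); print(o["tool_pos"],o["tool_rot"],o["force"],o["qpos"])
s=read_camera("scene");crop(s,"j4",200,130,360,290,4)
E
```

```text
[0.61382363 0.03145006 0.29450704] [-179.54921592  -47.23197222   -0.47273984] [-0.36762679  0.27554616 -2.41429264] [ 24.23447054  -8.81062448 -29.82122601 122.52020004   2.57795525
  18.16590814 -99.57043989]
```

View pics/j4.png

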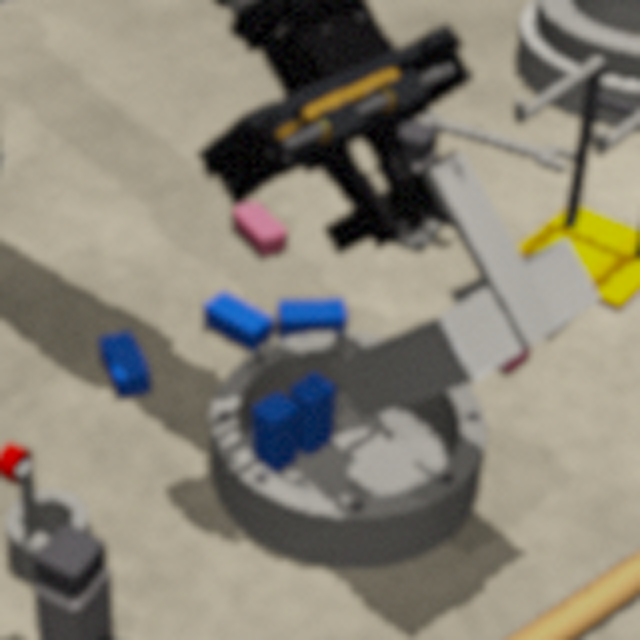

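```bash
python3 - <<'E'
from h import *
plan([((.62,.05,.34),R0(2,23),4),((.61,.1,.32),R0(7.5,0),4),((.5985,.2,.29),R0(7.5,0),4)])
E
```

```text
0 0.010 -0.005 -0.007 0.2 -6.0 -0.5;0 0.009 -0.005 -0.008 0.2 -6.0 -0.5;0 0.008 -0.005 -0.009 0.2 -6.0 -0.5;0 0.007 -0.005 -0.009 0.2 -6.0 -0.5;0 -0.004 -0.013 0.004 0.3 -5.7 -1.4;0 -0.003 -0.013 0.004 0.3 -5.7 -1.4;0 -0.002 -0.013 0.005 0.3 -5.7 -1.4;0 -0.002 -0.013 0.005 0.3 -5.7 -1.4;0 0.000 -0.025 0.008 -0.0 0.0 0.0;0 0.000 -0.025 0.008 -0.0 0.0 0.0;0 0.000 -0.025 0.008 -0.0 0.0 0.0;0 0.000 -0.025 0.008 -0.0 0.0 0.0
```

Emit:
carry_out(
  increments="0 0.010 -0.005 -0.007 0.2 -6.0 -0.5;0 0.009 -0.005 -0.008 0.2 -6.0 -0.5;0 0.008 -0.005 -0.009 0.2 -6.0 -0.5;0 0.007 -0.005 -0.009 0.2 -6.0 -0.5;0 -0.004 -0.013 0.004 0.3 -5.7 -1.4;0 -0.003 -0.013 0.004 0.3 -5.7 -1.4;0 -0.002 -0.013 0.005 0.3 -5.7 -1.4;0 -0.002 -0.013 0.005 0.3 -5.7 -1.4;0 0 -0.025 0 0 0 0;0 0 -0.025 0 0 0 0;0 0 0 0 0 0 0",
)

```text
time_s: 17.15
tool_pos: [0.6044, 0.1509, 0.3039]
tool_rot: [-180.0, 1.8, 7.2]
force: [0.6, -0.9, -2.8]
grip_width: 0.0213
```

```bash
python3 - <<'E'
from h import *
o=get_obs(); print(o["tool_pos"],o["tool_rot"],o["force"],o["qpos"])
plan([((.5985,.2,.284),R0(7.5,0),2)])
s=read_camera("scene");crop(s,"l1",200,80,400,280,3)
t=read_camera("top");crop(t,"l2",90,90,320,270,3)
E
```

```text
[0.60441743 0.15094268 0.30385046] [-179.99760498    1.84254482    7.23953862] [ 0.61107302 -0.91562295 -2.77597853] [  10.62569698   19.14732146  -34.28378537   83.90166701   10.26561566
   82.02730606 -106.68293942]
0 0.000 -0.025 0.010 -0.0 0.9 -0.1;0 0.000 -0.025 0.010 -0.0 0.9 -0.1
```

View pics/l1.png

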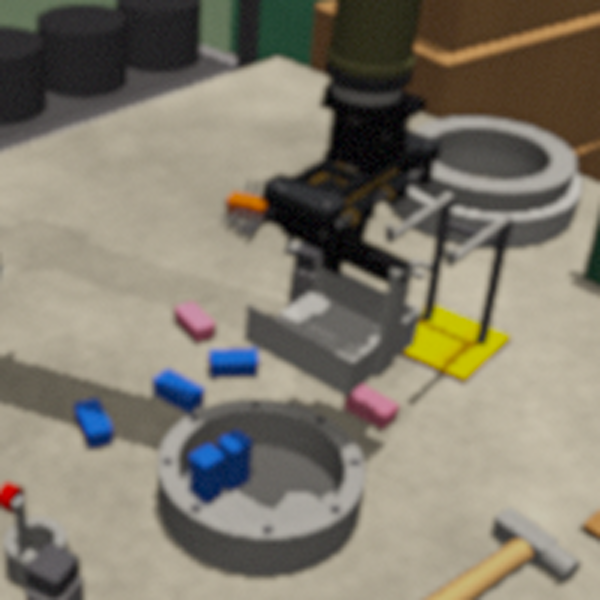

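View pics/l2.png

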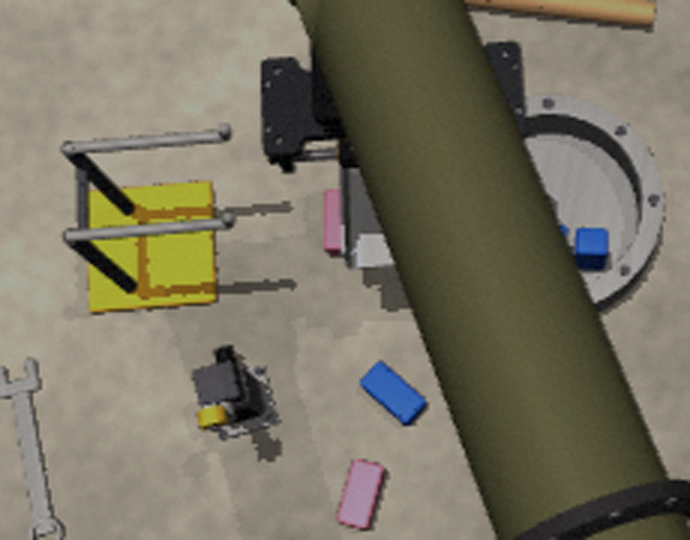

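Emit:
carry_out(
  increments="0 0 -0.025 0.010 0 0.9 0;0 0 -0.025 0.010 0 0.9 0;0 0 0 0 0 0 0;0 0 0 0 0 0 0",
)

```text
time_s: 17.75
tool_pos: [0.6022, 0.1887, 0.2828]
tool_rot: [179.5, -0.1, 6.3]
force: [-0.4, -0.5, -3.1]
grip_width: 0.0214
```

```bash
python3 - <<'E'
from h import *
o=get_obs(); print(o["tool_pos"],o["tool_rot"],o["force"],o["qpos"])
plan([((.5985,.2,.284),R0(7.5,0),1),((.582,.339,.284),R0(7.5,0),7)])
s=read_camera("scene");crop(s,"m1",260,100,400,240,5)
t=read_camera("top");
im=cv2.imread("pics/l2.png"); a=np.radians(7.5); draw(im,t,HOOK,.570,.428,97.5,3,90,90,(0,0,255)); cv2.imwrite("pics/m2.png",im)
E
```

```text
[0.60217782 0.18874301 0.28284545] [ 1.79512595e+02 -1.42982371e-01  6.29193569e+00] [-0.37779401 -0.46003504 -3.10167021] [   7.42977636   19.62735974  -34.77887815   85.85626796   11.81101857
   78.09575032 -111.94386979]
0 -0.002 -0.012 -0.001 0.5 -0.1 -1.2;0 0.000 -0.020 -0.000 -0.0 0.0 0.0;0 0.000 -0.020 -0.000 -0.0 0.0 0.0;0 0.000 -0.020 -0.000 -0.0 0.0 0.0;0 0.000 -0.020 -0.000 -0.0 0.0 0.0;0 0.000 -0.020 -0.000 -0.0 0.0 0.0;0 0.000 -0.020 -0.000 -0.0 0.0 0.0;0 0.000 -0.020 -0.000 -0.0 0.0 0.0
```

View pics/m1.png

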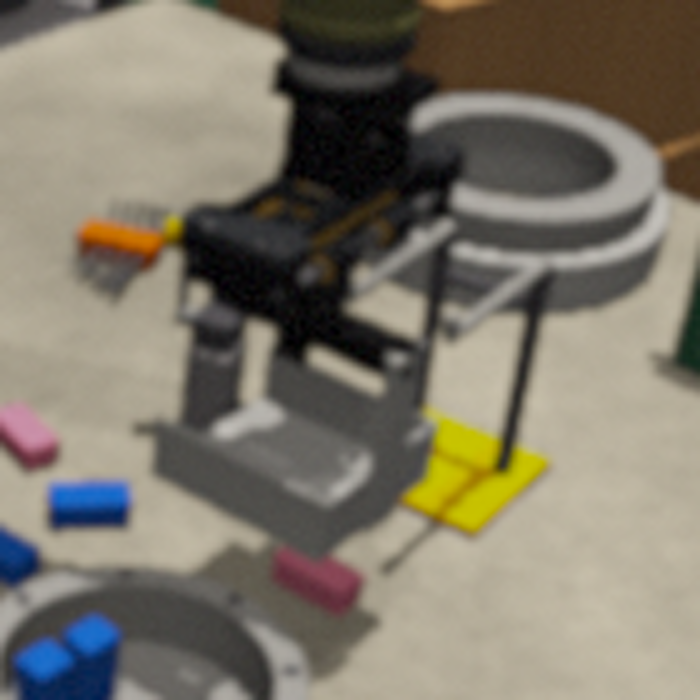

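View pics/m2.png

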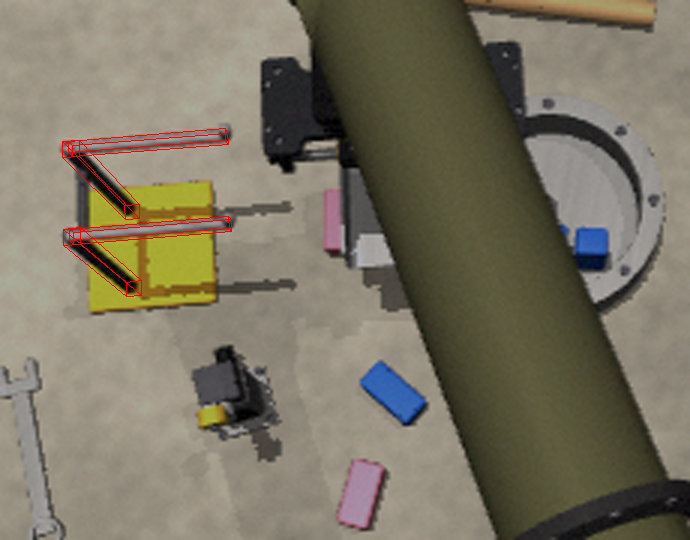

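Emit:
carry_out(
  increments="0 -0.002 -0.012 -0.001 0.5 0 -1.2;0 0 -0.02 0 0 0 0;0 0 -0.02 0 0 0 0;0 0 -0.02 0 0 0 0;0 0 0 0 0 0 0",
)

```text
time_s: 18.48
tool_pos: [0.5899, 0.2666, 0.2849]
tool_rot: [-179.8, -0.2, 7.6]
force: [-0.4, -0.4, -3.3]
grip_width: 0.0213
```

```bash
python3 - <<'E'
from h import *
o=get_obs(); print(o["tool_pos"],o["tool_rot"],o["force"])
plan([((.582,.339,.283),R0(7.5,0),4)])
s=read_camera("scene");crop(s,"n1",260,100,400,240,5)
E
```

```text
[0.58987404 0.26660221 0.2848575 ] [-179.79078003   -0.19635244    7.64227837] [-0.41162956 -0.39206889 -3.33408808]
0 0.000 -0.018 0.001 -0.1 -0.0 0.0;0 0.000 -0.018 0.001 -0.1 -0.0 0.0;0 0.000 -0.018 0.000 -0.1 -0.0 0.0;0 0.000 -0.018 0.000 -0.1 -0.0 0.0
```

View pics/n1.png

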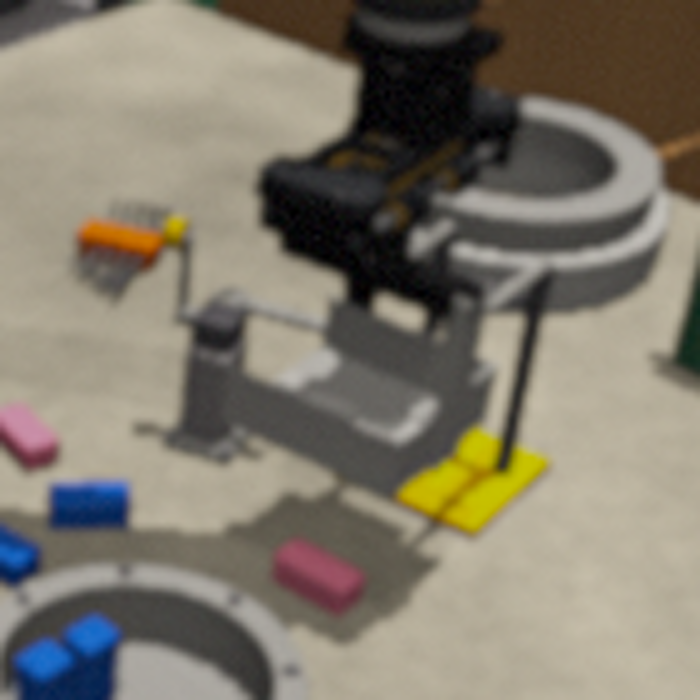

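Emit:
carry_out(
  increments="0 0 -0.018 0.001 0 0 0;0 0 -0.018 0.001 0 0 0;0 0 -0.018 0 0 0 0;0 0 -0.016 0 0 0 0;0 0 0 0 0 0 0",
)

```text
time_s: 19.15
tool_pos: [0.5809, 0.3388, 0.2822]
tool_rot: [-179.9, -0.2, 7.5]
force: [-0.4, -0.6, -3.2]
grip_width: 0.0214
```

```bash
python3 - <<'E'
from h import *
o=get_obs(); print(o["tool_pos"],o["tool_rot"],o["force"])
plan([((.582,.339,.252),R0(7.5,0),3)])
s=read_camera("scene");crop(s,"n2",260,100,400,240,5)
E
```

```text
[0.58094183 0.33877019 0.28222949] [-1.79884445e+02 -1.71563318e-01  7.48254188e+00] [-0.36123702 -0.61735462 -3.2413014 ]
0 0.000 -0.000 0.010 -0.0 -0.1 -0.0;0 0.000 -0.000 0.010 -0.0 -0.1 -0.0;0 0.000 -0.000 0.010 -0.0 -0.1 -0.0
```

View pics/n2.png

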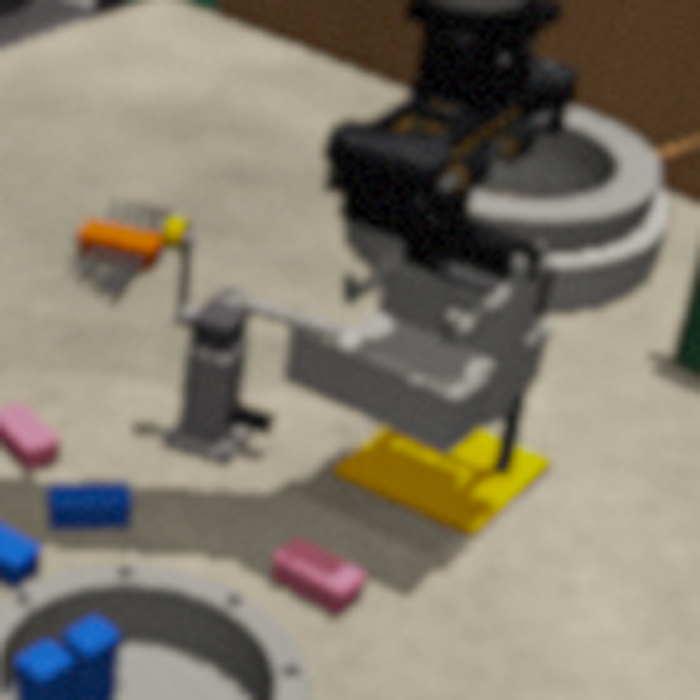

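Emit:
carry_out(
  increments="0 0 0 0.01 0 0 0;0 0 0 0.01 0 0 0;0 0 0 0.006 0 0 0;0 0 0 0.004 0 0 0;0 0 0 0 0 0 0",
)

```text
time_s: 19.82
tool_pos: [0.5829, 0.3347, 0.2519]
tool_rot: [179.9, -0.3, 7.2]
force: [-0.7, 0.2, -2.7]
grip_width: 0.0215
```

Emit:
carry_out(
  increments="0 0 0 0.003 0 0 0;0 0 0 0 0 0 0;0 0 0 0 0 0 0",
)

```text
time_s: 20.2
tool_pos: [0.5832, 0.3347, 0.2516]
tool_rot: [180.0, -0.4, 7.1]
force: [0.2, -1.5, -1.8]
grip_width: 0.0217
```

Emit:
carry_out(
  increments="0.4 0 0 0.001 0 0 0;0.5 0 0 0 0 0 0;0.6 0 0 0 0 0 0;0.6 0 0 0 0 0 0;0.6 0 0 -0.01 0 0 0;0.6 0 0 -0.03 0 0 0;0.6 0 0 -0.04 0 0 0;0.6 0 0 -0.03 0 0 0;0.6 0 0 0 0 0 0",
)

```text
time_s: 21.32
tool_pos: [0.5831, 0.335, 0.3669]
tool_rot: [-179.9, -0.6, 7.1]
force: [-0.1, 0.3, -0.2]
grip_width: 0.0525
```

```bash
python3 - <<'E'
from h import *
o=get_obs(); print(o["tool_pos"],o["tool_rot"],o["force"],o["qpos"])
s=read_camera("scene");crop(s,"o1",240,90,400,240,4)
E
```

```text
[0.58306197 0.33495012 0.36688332] [-179.93758617   -0.60921702    7.11839187] [-0.10353733  0.31639054 -0.23290668] [  -5.88624089   23.55974909  -37.51828824   72.05843614   14.38228528
   88.35832576 -124.19030493]
```

View pics/o1.png

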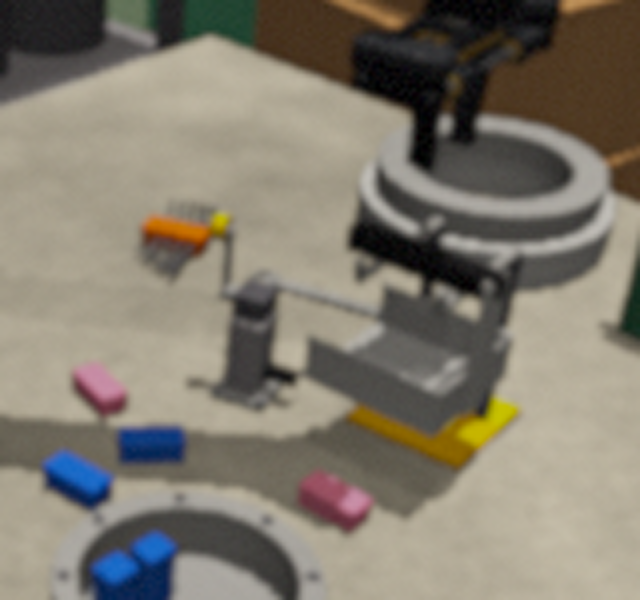

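Emit:
carry_out(
  increments="1 0.02 0.05 0 0 0 0;1 0.02 0.055 0 0 0 0;1 0.02 0.055 0 0 0 0;1 0.02 0.055 0 0 0 0;1 0.02 0.055 0 0 0 0;1 0 0.055 0 0 0 0;1 0 0.055 0 0 0 0;1 0 0.055 0 0 0 0;1 0 0.055 0 0 0 0;1 0 0 0 0 0 0",
)

```text
time_s: 22.62
tool_pos: [0.7451, -0.1537, 0.3464]
tool_rot: [-180.0, 0.9, 7.5]
force: [0.2, 0.1, -1.3]
grip_width: 0.0868
```

```bash
python3 - <<'E'
from h import *
o=get_obs(); print(o["tool_pos"],o["tool_rot"],o["qpos"])
t=read_camera("top");cv2.imwrite("pics/p1.png",cv2.resize(t["img"][80:300,90:390],None,fx=2.6,fy=2.6))
for q in slugs(t): print(q)
E
```

```text
[ 0.74508658 -0.15365479  0.34641214] [-179.97030472    0.91095798    7.46979066] [ 24.63898261  35.01889393 -27.70709322  56.38156338  15.600213
  92.64316003 -80.67750434]
(np.int32(233), array([291.2, 231.6]), [0.4187, -0.0277], 59, 29, -23.9)
(np.int32(231), array([251.7, 223.3]), [0.4367, 0.0814], 61, 29, 7.4)
(np.int32(229), array([220.6, 220.6]), [0.4397, 0.1672], 59, 29, 51.7)
(np.int32(140), array([286.7, 172.3]), [0.5847, -0.0097], 38, 28, 2.4)
(np.int32(133), array([273.1, 171. ]), [0.5858, 0.0298], 38, 28, 2.5)
```

View pics/p1.png

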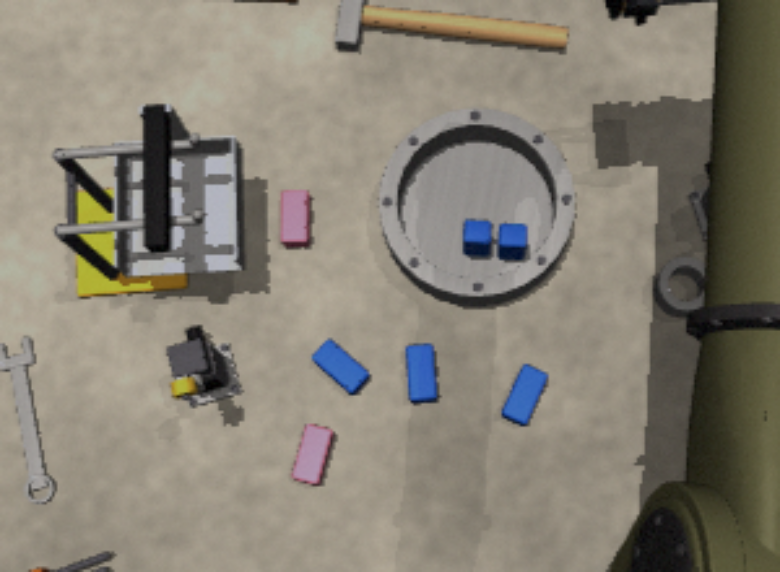

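```bash
python3 - <<'E'
from h import *
plan([((.60,.05,.25),R0(30,0),5),((.44,.1672,.16),R0(51.7,0),4)],.6)
t=read_camera("top"); print(unproj(t,(286.7,172.3),.064),unproj(t,(273.1,171.),.064))
E
```

```text
0.6 -0.023 -0.043 0.020 -0.1 0.2 -4.5;0.6 -0.020 -0.045 0.020 -0.1 0.2 -4.5;0.6 -0.016 -0.047 0.020 -0.1 0.2 -4.5;0.6 -0.013 -0.048 0.019 -0.1 0.2 -4.5;0.6 -0.009 -0.049 0.019 -0.1 0.2 -4.5;0.6 -0.020 -0.045 0.023 -0.0 0.0 -5.4;0.6 -0.016 -0.047 0.023 -0.0 0.0 -5.4;0.6 -0.011 -0.048 0.023 -0.0 0.0 -5.4;0.6 -0.006 -0.049 0.023 -0.0 0.0 -5.4
[[ 0.57500459 -0.0077001   0.064     ]] [[0.57688413 0.02945855 0.064     ]]
```

Emit:
carry_out(
  increments="0.6 -0.023 -0.043 0.020 -0.1 0.2 -4.5;0.6 -0.020 -0.045 0.020 -0.1 0.2 -4.5;0.6 -0.016 -0.047 0.020 -0.1 0.2 -4.5;0.6 -0.013 -0.048 0.019 -0.1 0.2 -4.5;0.6 -0.009 -0.049 0.019 -0.1 0.2 -4.5;0.6 -0.020 -0.045 0.023 0 0 -5.4;0.6 -0.016 -0.047 0.023 0 0 -5.4;0.6 -0.011 -0.048 0.023 0 0 -5.4;0.6 -0.006 -0.049 0.023 0 0 -5.4;0.6 0 0 0 0 0 0",
  force=20,
)

```text
time_s: 23.98
tool_pos: [0.4113, 0.1922, 0.1476]
tool_rot: [180.0, -0.1, 55.5]
force: [1.0, -0.6, 0.3]
grip_width: 0.0523
```

```bash
python3 - <<'E'
from h import *
o=get_obs(); print(o["tool_pos"],o["tool_rot"],o["qpos"])
plan([((.44,.1672,.14),R0(51.7,0),1),((.44,.1672,.085),R0(51.7,0),2),((.44,.1672,.076),R0(51.7,0),1)],.6)
s=read_camera("scene")
for q in slugs(s): print(q)
E
```

```text
[0.4113282  0.19219442 0.14759183] [ 1.79983877e+02 -1.37970120e-01  5.55218644e+01] [ 20.12290862   5.0648834  -49.59093987 118.3028396    4.4744
  58.35586809 -66.17766147]
0.6 -0.004 0.038 0.008 0.0 -0.1 3.8;0.6 0.000 -0.000 0.028 0.0 0.0 0.0;0.6 0.000 -0.000 0.028 0.0 0.0 0.0;0.6 -0.000 -0.000 0.009 -0.0 -0.0 -0.0
(np.int32(334), array([272.9, 234.1]), [0.5713, 0.0227], 114, 61, -51.4)
(np.int32(142), array([259.1, 209.2]), [0.448, 0.0752], 69, 44, 5.1)
(np.int32(119), array([230.8, 220.4]), [0.4338, -0.0344], 74, 29, -21.1)
(np.int32(117), array([276.9, 200.5]), [0.4544, 0.1568], 51, 42, 49.1)
```

Emit:
carry_out(
  increments="0.6 -0.002 0.019 0 0 0 1.9;0.6 -0.002 0.019 0 0 0 1.9;0.6 0 0 0 0 0 0",
)

```text
time_s: 24.4
tool_pos: [0.4472, 0.1631, 0.1501]
tool_rot: [179.8, -0.4, 51.1]
force: [-0.2, 0.1, -0.4]
grip_width: 0.0525
```

```bash
python3 - <<'E'
from h import *
o=get_obs(); print(o["tool_pos"],o["tool_rot"],o["qpos"])
plan([((.44,.1672,.12),R0(51.7,0),1),((.44,.1672,.085),R0(51.7,0),2),((.44,.1672,.076),R0(51.7,0),1)],.6)
E
```

```text
[0.44724516 0.1631426  0.15012342] [179.75122352  -0.44013887  51.06458346] [ 21.66413937   7.72328659 -46.97309655 115.70349962   6.63964933
  58.67385331 -67.39817816]
0.6 -0.002 -0.008 0.030 0.3 -0.4 -0.6;0.6 0.000 -0.000 0.017 -0.0 0.0 0.0;0.6 0.000 -0.000 0.017 -0.0 0.0 0.0;0.6 0.000 -0.000 0.009 0.0 0.0 0.0
```

Emit:
carry_out(
  increments="0.6 -0.002 -0.006 0.025 0.2 -0.4 -0.6;0.6 0 0 0.02 0 0 0;0.6 0 0 0 0 0 0",
)

```text
time_s: 24.78
tool_pos: [0.4441, 0.1639, 0.1046]
tool_rot: [-180.0, -0.1, 51.3]
force: [-0.3, 0.4, 0.0]
grip_width: 0.0526
```

```bash
python3 - <<'E'
from h import *
o=get_obs(); print(o["tool_pos"],o["tool_rot"],o["qpos"])
plan([((.44,.1672,.075),R0(51.7,0),2)],.6)
s=read_camera("scene"); crop(s,"q1",220,130,340,250,5)
E
```

```text
[0.44407066 0.16390845 0.10458302] [-1.79988724e+02 -1.40613157e-01  5.13035334e+01] [ 19.84711331  12.19716107 -46.26517266 117.99050802  10.80567856
  53.87647985 -70.86187492]
0.6 -0.000 -0.003 0.015 -0.0 -0.1 -0.2;0.6 0.000 -0.003 0.015 -0.0 -0.1 -0.2
```

View pics/q1.png

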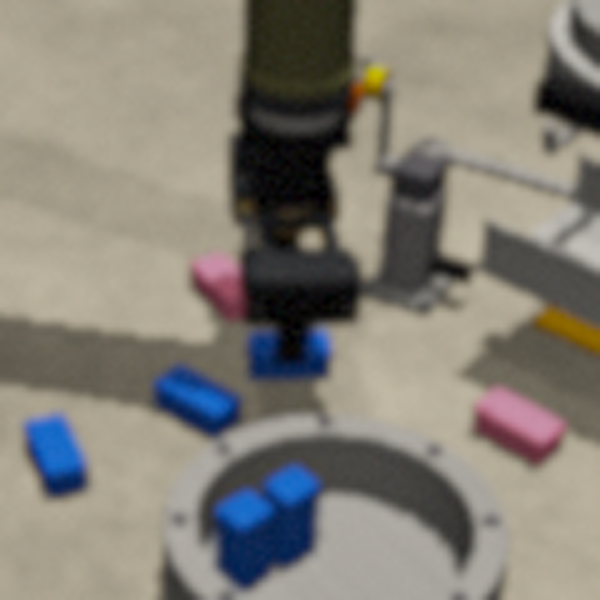

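Emit:
carry_out(
  increments="0.6 0 -0.003 0.015 0 0 0;0.6 0 -0.002 0.015 0 0 0;0.6 0 0 0 0 0 0;0 0 0 0 0 0 0;0 0 0 0 0 0 0;0 0 0 0 0 0 0;0 0 0 0 0 0 0;0 0 0 0 0 0 0",
  force=25,
)

```text
time_s: 25.82
tool_pos: [0.4423, 0.1679, 0.0756]
tool_rot: [179.8, -0.4, 51.3]
force: [-0.2, 0.3, -0.7]
grip_width: 0.0299
```

```bash
python3 - <<'E'
from h import *
plan([((.442,.167,.16),R0(51.3,0),3),((.55,.12,.19),R0(25,0),4),((.649,.063,.17),R0(0,0),4)],0)
E
```

```text
0 -0.000 0.000 -0.028 0.1 -0.1 -0.0;0 -0.000 0.000 -0.028 0.1 -0.1 -0.0;0 -0.000 0.000 -0.028 0.1 -0.1 -0.0;0 0.008 0.028 -0.007 0.0 -0.0 6.6;0 0.011 0.027 -0.007 0.0 -0.0 6.6;0 0.014 0.026 -0.007 0.0 -0.0 6.6;0 0.017 0.024 -0.007 0.0 -0.0 6.6;0 0.016 0.023 0.005 -0.0 -0.0 6.2;0 0.019 0.021 0.005 -0.0 -0.0 6.2;0 0.021 0.019 0.005 -0.0 -0.0 6.2;0 0.023 0.017 0.005 -0.0 -0.0 6.2
```

Emit:
carry_out(
  increments="0 0 0 -0.028 0.1 0 0;0 0 0 -0.028 0.1 0 0;0 0 0 -0.028 0.1 0 0;0 0.008 0.028 -0.007 0 0 6.6;0 0.011 0.027 -0.007 0 0 6.6;0 0.014 0.026 -0.007 0 0 6.6;0 0.017 0.024 -0.007 0 0 6.6;0 0.016 0.023 0.005 0 0 6.2;0 0.019 0.021 0.005 0 0 6.2;0 0.021 0.019 0.005 0 0 6.2;0 0.012 0.01 0.005 0 0 6.2;0 0 0 0 0 0 0;0 0 0 0 0 0 0",
)

```text
time_s: 27.45
tool_pos: [0.6396, 0.0654, 0.1694]
tool_rot: [-179.8, -0.0, -1.4]
force: [0.2, -0.3, -1.4]
grip_width: 0.03
```

```bash
python3 - <<'E'
from h import *
o=get_obs(); print(o["tool_pos"],o["tool_rot"],o["qpos"])
plan([((.649,.063,.14),R0(0,0),2),((.649,.063,.092),R0(0,0),3)],0)
s=read_camera("scene"); crop(s,"r1",220,130,340,280,4)
E
```

```text
[0.63956744 0.06538187 0.16937255] [-1.79758441e+02 -4.56955584e-02 -1.41274989e+00] [  17.50716421   25.7389565   -32.85606511   91.60236358   14.59411198
   66.92951539 -109.89566718]
0 0.005 0.001 0.015 -0.1 -0.0 -0.7;0 0.005 0.001 0.015 -0.1 -0.0 -0.7;0 -0.000 -0.000 0.016 -0.0 -0.0 -0.0;0 -0.000 -0.000 0.016 -0.0 -0.0 -0.0;0 -0.000 -0.000 0.016 -0.0 -0.0 -0.0
```

View pics/r1.png

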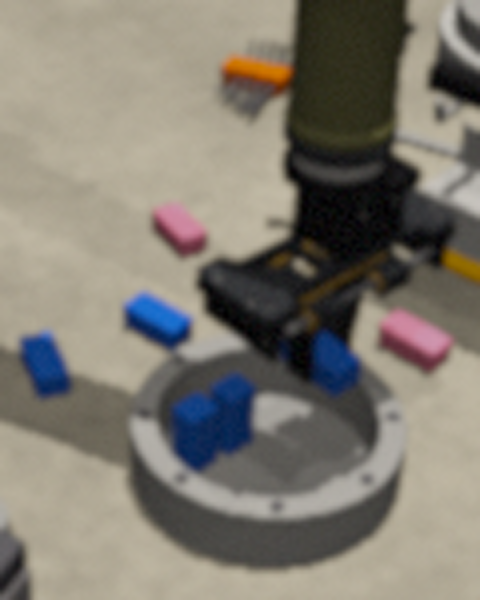

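Emit:
carry_out(
  increments="0 0.005 0.001 0.015 0 0 -0.7;0 0.005 0.001 0.015 0 0 -0.7;0 0 0 0.016 0 0 0;0 0 0 0.016 0 0 0;0 0 0 0.014 0 0 0;0 0 0 0 0 0 0",
)

```text
time_s: 28.25
tool_pos: [0.6481, 0.0645, 0.0867]
tool_rot: [-179.8, 0.1, 0.3]
force: [0.3, -0.8, -0.2]
grip_width: 0.0294
```

Emit:
carry_out(
  increments="0.42 0 0 0 0 0 0;0.42 0 0 0 0 0 0;0.42 0 0 0 0 0 0;0.42 0 0 -0.03 0 0 0;0.42 0 0 -0.05 0 0 0;0.6 -0.01 0 -0.04 0 0 0;0.6 -0.02 0 -0.02 0 0 0;0.6 0 0 0 0 0 0",
)

```text
time_s: 29.25
tool_pos: [0.6194, 0.0643, 0.235]
tool_rot: [-179.8, -0.3, 0.3]
force: [0.6, 0.7, 0.5]
grip_width: 0.051
```

```bash
python3 - <<'E'
from h import *
o=get_obs(); print(o["tool_pos"],o["tool_rot"],o["qpos"])
s=read_camera("scene"); t=read_camera("top")
for q in slugs(t): print(q)
crop(s,"s1",220,130,340,280,4)
plan([((.56,.08,.22),R0(3,0),3),((.45,.0814,.16),R0(7.4,0),4),((.437,.0814,.14),R0(7.4,0),2)],.6)
E
```

```text
[0.61942161 0.06429002 0.23497489] [-179.76614898   -0.30046644    0.30950382] [  19.66570657   20.17287713  -34.67921993   90.84140702   11.71428899
   72.34714608 -106.55535016]
(np.int32(230), array([251.7, 223.3]), [0.4367, 0.0814], 61, 29, 7.4)
0.6 -0.020 -0.006 0.004 -0.1 -0.0 -0.9;0.6 -0.020 -0.006 0.004 -0.1 -0.0 -0.9;0.6 -0.020 -0.006 0.004 -0.1 -0.0 -0.9;0.6 -0.027 -0.002 0.015 -0.0 0.0 -1.1;0.6 -0.027 -0.002 0.015 -0.0 0.0 -1.1;0.6 -0.027 -0.003 0.015 -0.0 0.0 -1.1;0.6 -0.027 -0.003 0.015 -0.0 0.0 -1.1;0.6 -0.006 -0.001 0.010 -0.0 -0.0 0.0;0.6 -0.006 -0.001 0.010 -0.0 -0.0 0.0
```

View pics/s1.png

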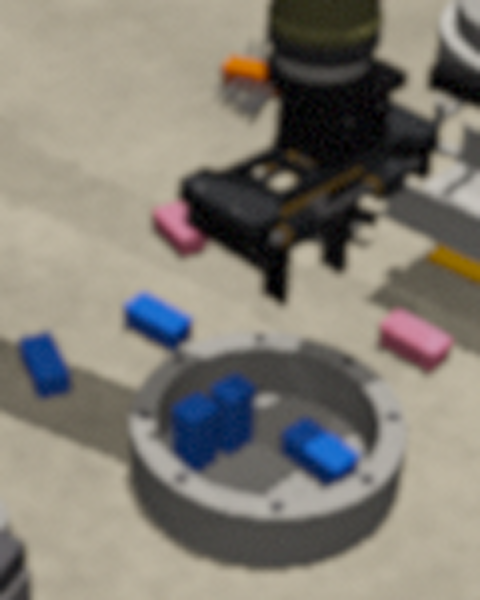

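Emit:
carry_out(
  increments="0.6 -0.020 -0.006 0.004 0 0 -0.9;0.6 -0.020 -0.006 0.004 0 0 -0.9;0.6 -0.020 -0.006 0.004 0 0 -0.9;0.6 -0.027 -0.002 0.010 0 0 -1.1;0.6 -0.027 -0.002 0.015 0 0 -1.1;0.6 -0.027 -0.003 0.015 0 0 -1.1;0.6 -0.020 -0.003 0.015 0 0 -1.1;0.6 0 0 0 0 0 0;0.6 0 0 0 0 0 0",
)

```text
time_s: 30.48
tool_pos: [0.4533, 0.0814, 0.1529]
tool_rot: [-179.4, 0.6, 7.4]
force: [0.6, 0.0, -0.3]
grip_width: 0.0522
```

```bash
python3 - <<'E'
from h import *
o=get_obs(); print(o["tool_pos"],o["tool_rot"],o["qpos"])
plan([((.437,.0814,.14),R0(7.4,0),2)],.6)
E
```

```text
[0.45328677 0.08137676 0.15293199] [-179.40870827    0.64220605    7.44333739] [ 24.51043441   4.99796815 -38.62225191 116.98438889   2.84493919
  59.70864606 -98.02901664]
0.6 -0.008 -0.001 0.007 -0.3 0.3 0.0;0.6 -0.008 -0.001 0.007 -0.3 0.3 0.0
```

Emit:
carry_out(
  increments="0.6 -0.008 -0.001 0.01 -0.3 0.3 0;0.6 -0.006 -0.001 0.02 -0.3 0.3 0;0.6 0 0 0.02 0 0 0;0.6 0 0 0 0 0 0",
)

```text
time_s: 30.98
tool_pos: [0.4406, 0.0822, 0.1018]
tool_rot: [-180.0, -0.2, 7.4]
force: [-0.3, 0.3, 0.2]
grip_width: 0.0521
```

```bash
python3 - <<'E'
from h import *
o=get_obs(); print(o["tool_pos"],o["tool_rot"],o["qpos"])
plan([((.438,.0814,.075),R0(7.4,0),2)],.6)
s=read_camera("scene"); crop(s,"u1",220,130,340,250,5)
E
```

```text
[0.44059802 0.08222174 0.10184024] [-1.79951593e+02 -1.55125181e-01  7.38113293e+00] [  23.38206278    7.64625082  -38.77080342  121.54735502    5.99691091
   52.4685119  -101.40629605]
0.6 -0.001 0.000 0.013 -0.0 -0.1 -0.0;0.6 -0.001 0.000 0.013 -0.0 -0.1 -0.0
```

View pics/u1.png

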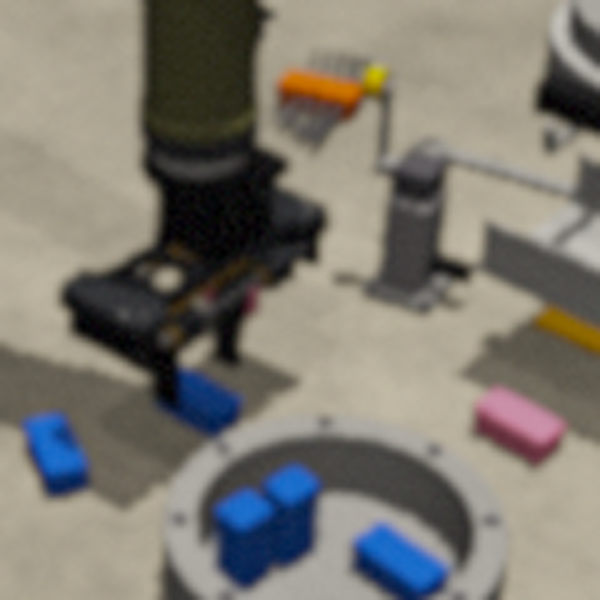

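Emit:
carry_out(
  increments="0.6 -0.001 0 0.014 0 0 0;0.6 -0.001 0 0.013 0 0 0;0.6 0 0 0 0 0 0;0 0 0 0 0 0 0;0 0 0 0 0 0 0;0 0 0 0 0 0 0;0 0 0 0 0 0 0;0 0 0 0 0 0 0",
)

```text
time_s: 32.02
tool_pos: [0.4412, 0.0823, 0.0759]
tool_rot: [-180.0, -0.5, 7.3]
force: [-0.2, 0.5, -0.7]
grip_width: 0.03
```

```bash
python3 - <<'E'
from h import *
plan([((.442,.082,.17),R0(7,0),3),((.53,.05,.20),R0(3,0),4),((.64,0,.18),R0(0,0),4)],0)
E
```

```text
0 0.001 0.000 -0.031 -0.0 -0.2 0.1;0 0.000 0.000 -0.031 -0.0 -0.2 0.1;0 0.000 0.000 -0.031 -0.0 -0.2 0.1;0 0.021 0.011 -0.007 0.0 -0.0 1.0;0 0.021 0.010 -0.007 0.0 -0.0 1.0;0 0.021 0.010 -0.008 0.0 -0.0 1.0;0 0.021 0.010 -0.008 0.0 -0.0 1.0;0 0.027 0.014 0.005 0.0 -0.0 0.8;0 0.027 0.014 0.005 0.0 -0.0 0.8;0 0.027 0.013 0.005 0.0 -0.0 0.8;0 0.027 0.013 0.005 0.0 -0.0 0.8
```

Emit:
carry_out(
  increments="0 0 0 -0.031 0 -0.2 0;0 0 0 -0.031 0 -0.2 0;0 0 0 -0.031 0 -0.2 0;0 0.021 0.011 -0.007 0 0 1;0 0.021 0.01 -0.007 0 0 1;0 0.021 0.01 -0.008 0 0 1;0 0.021 0.01 -0.008 0 0 1;0 0.027 0.014 0.005 0 0 0.8;0 0.027 0.014 0.005 0 0 0.8;0 0.027 0.013 0.005 0 0 0.8;0 0.02 0.01 0 0 0 0.8;0 0 0 0 0 0 0;0 0 0 0 0 0 0",
)

```text
time_s: 33.65
tool_pos: [0.6351, 0.0001, 0.1851]
tool_rot: [179.9, 0.3, -0.1]
force: [0.1, 0.5, -0.7]
grip_width: 0.0307
```

```bash
python3 - <<'E'
from h import *
o=get_obs(); print(o["tool_pos"],o["tool_rot"],o["qpos"])
plan([((.651,-.007,.15),R0(0,0),2),((.651,-.007,.088),R0(0,0),4)],0)
E
```

```text
[6.35129962e-01 5.34344730e-05 1.85080050e-01] [ 1.79908206e+02  3.19528423e-01 -5.25092793e-02] [  23.40403907   24.18862155  -32.85094225   91.62388479   13.86446031
   68.62047689 -102.36366768]
0 0.008 0.003 0.018 0.0 0.2 -0.0;0 0.008 0.004 0.018 0.0 0.2 -0.0;0 0.000 -0.000 0.015 0.0 0.0 0.0;0 0.000 -0.000 0.015 0.0 0.0 0.0;0 0.000 -0.000 0.015 0.0 0.0 0.0;0 0.000 -0.000 0.015 0.0 0.0 0.0
```

Emit:
carry_out(
  increments="0 0.009 0.004 0.015 0 0.2 0;0 0.008 0.004 0.018 0 0.2 0;0 0 0 0.015 0 0 0;0 0 0 0.015 0 0 0;0 0 0 0.015 0 0 0;0 0 0 0.015 0 0 0;0 0 0 0 0 0 0",
)

```text
time_s: 34.52
tool_pos: [0.6502, -0.0073, 0.0838]
tool_rot: [179.9, 0.1, 0.1]
force: [0.3, -0.4, -0.1]
grip_width: 0.0298
```

Emit:
carry_out(
  increments="0.42 0 0 0 0 0 0;0.42 0 0 0 0 0 0;0.42 0 0 0 0 0 0;0.42 0 0 -0.03 0 0 0;0.42 0 0 -0.05 0 0 0;0.6 0.01 0.01 -0.04 0 0 0;0.6 0.02 0.04 -0.02 0 0 0;0.6 0.02 0.04 0 0 0 0;0.6 0.02 0.04 0 0 0 0;0.6 0 0 0 0 0 0",
)

```text
time_s: 35.78
tool_pos: [0.725, -0.1394, 0.236]
tool_rot: [179.8, -0.5, 0.2]
force: [-0.9, -0.3, -0.3]
grip_width: 0.052
```

```bash
python3 - <<'E'
from h import *
o=get_obs(); print(o["tool_pos"],o["tool_rot"],o["qpos"])
t=read_camera("top")
for q in slugs(t): print(q)
crop(t,"v1",210,110,340,250,5)
E
```

```text
[ 0.72501053 -0.13936512  0.23604267] [179.75326004  -0.54632805   0.24396658] [ 27.76267812  33.29101478 -29.33488489  72.20175884  16.18631607
  77.91272212 -90.47767574]
(np.int32(233), array([291.2, 231.6]), [0.4187, -0.0277], 59, 29, -23.9)
(np.int32(222), array([262.3, 150.7]), [0.6459, 0.0637], 62, 28, 2.8)
(np.int32(214), array([287.6, 151.8]), [0.6464, -0.0101], 62, 28, 2.4)
(np.int32(141), array([286.7, 172.3]), [0.5847, -0.0097], 38, 28, 2.4)
(np.int32(133), array([273.2, 171. ]), [0.5858, 0.0298], 38, 28, 2.5)
```

View pics/v1.png

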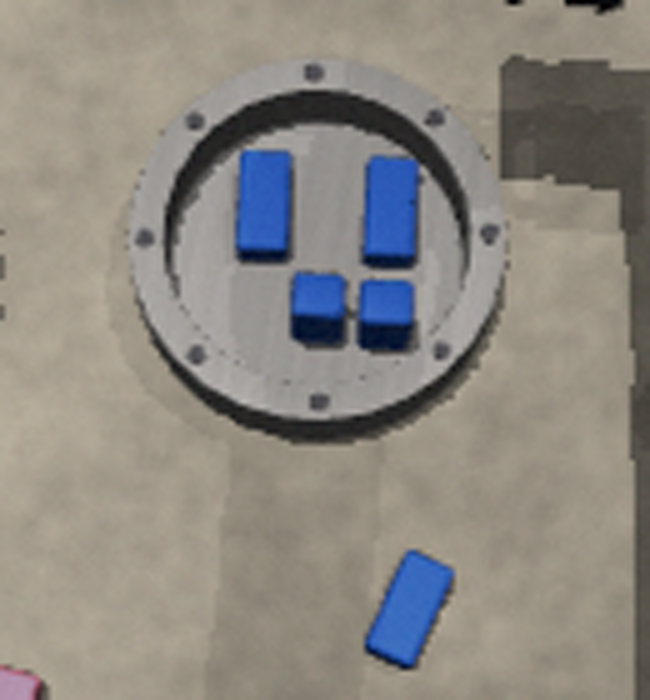

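```bash
python3 - <<'E'
from h import *
plan([((.58,-.09,.23),R0(-12,0),4),((.445,-.035,.16),R0(-23,0),5)],.6)
E
```

```text
0.6 -0.036 -0.012 0.001 0.0 -0.1 3.1;0.6 -0.037 -0.010 0.001 0.0 -0.1 3.1;0.6 -0.037 -0.008 0.001 0.0 -0.1 3.1;0.6 -0.038 -0.006 0.001 0.0 -0.1 3.1;0.6 -0.029 -0.005 0.014 -0.0 -0.0 2.2;0.6 -0.029 -0.004 0.014 -0.0 -0.0 2.2;0.6 -0.029 -0.003 0.014 -0.0 -0.0 2.2;0.6 -0.029 -0.002 0.014 -0.0 -0.0 2.2;0.6 -0.029 -0.001 0.014 -0.0 -0.0 2.2
```

Emit:
carry_out(
  increments="0.6 -0.036 -0.012 0.001 0 0 3.1;0.6 -0.037 -0.01 0.001 0 0 3.1;0.6 -0.037 -0.008 0.001 0 0 3.1;0.6 -0.038 -0.006 0.001 0 0 3.1;0.6 -0.029 -0.005 0.014 0 0 2.2;0.6 -0.029 -0.004 0.014 0 0 2.2;0.6 -0.029 -0.003 0.014 0 0 2.2;0.6 -0.025 -0.002 0.014 0 0 2.2;0.6 -0.015 0 0.01 0 0 2.2;0.6 0 0 0 0 0 0;0.6 0 0 0 0 0 0",
)

```text
time_s: 37.2
tool_pos: [0.4492, -0.0198, 0.163]
tool_rot: [-179.7, -0.7, -22.3]
force: [0.5, 0.1, -1.1]
grip_width: 0.052
```

```bash
python3 - <<'E'
from h import *
o=get_obs(); print(o["tool_pos"],o["tool_rot"],o["qpos"])
plan([((.429,-.032,.105),R0(-23,0),3)],.6)
E
```

```text
[ 0.44916059 -0.01979822  0.16304274] [-179.73750638   -0.73941656  -22.31744948] [  32.65252299    1.19603659  -33.53463521  118.81486874    0.8254739
   59.40763879 -113.60287551]
0.6 -0.005 0.006 0.019 -0.1 -0.2 0.2;0.6 -0.005 0.006 0.019 -0.1 -0.2 0.2;0.6 -0.005 0.006 0.019 -0.1 -0.2 0.2
```

Emit:
carry_out(
  increments="0.6 -0.006 0.007 0.019 0 -0.2 0.2;0.6 -0.005 0.007 0.019 0 -0.2 0.2;0.6 -0.005 0.005 0.019 0 -0.2 0.2;0.6 0 0 0 0 0 0",
)

```text
time_s: 37.7
tool_pos: [0.432, -0.0311, 0.1074]
tool_rot: [-179.6, -0.5, -22.8]
force: [-0.5, -0.3, -0.5]
grip_width: 0.0524
```

```bash
python3 - <<'E'
from h import *
o=get_obs(); print(o["tool_pos"],o["tool_rot"],o["qpos"])
plan([((.428,-.032,.075),R0(-23,0),2)],.6)
s=read_camera("scene"); crop(s,"w1",190,130,310,250,5)
E
```

```text
[ 0.43202778 -0.0310526   0.10736251] [-179.5543699    -0.49799297  -22.76040719] [  33.10839174    4.10791874  -32.90570888  123.66091331    2.53985443
   52.28476598 -114.0196231 ]
0.6 -0.002 0.001 0.016 -0.2 -0.2 0.1;0.6 -0.002 0.001 0.016 -0.2 -0.2 0.1
```

View pics/w1.png

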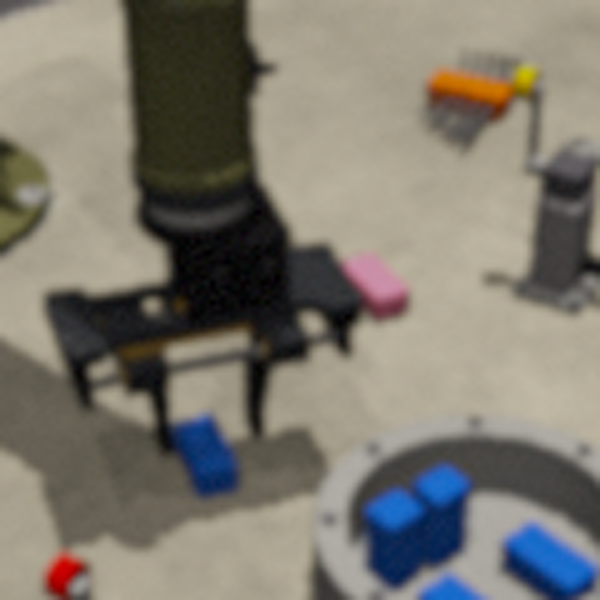

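Emit:
carry_out(
  increments="0.6 -0.003 0.001 0.016 0 0 0;0.6 -0.002 0.001 0.016 0 0 0;0.6 0 0 0 0 0 0;0 0 0 0 0 0 0;0 0 0 0 0 0 0;0 0 0 0 0 0 0;0 0 0 0 0 0 0;0 0 0 0 0 0 0",
)

```text
time_s: 38.75
tool_pos: [0.432, -0.0305, 0.078]
tool_rot: [-179.4, -1.1, -22.7]
force: [-0.4, 0.5, -1.2]
grip_width: 0.0296
```

```bash
python3 - <<'E'
from h import *
plan([((.436,-.03,.17),R0(-20,0),3),((.53,-.0,.21),R0(-10,0),4),((.65,.027,.195),R0(0,0),5)],0)
E
```

```text
0 0.002 -0.001 -0.031 -0.2 -0.4 -0.9;0 0.002 -0.001 -0.031 -0.2 -0.4 -0.9;0 0.001 -0.001 -0.031 -0.2 -0.4 -0.9;0 0.020 -0.015 -0.010 0.0 0.0 -2.5;0 0.020 -0.014 -0.010 0.0 0.0 -2.5;0 0.021 -0.013 -0.010 0.0 0.0 -2.5;0 0.021 -0.012 -0.010 0.0 0.0 -2.5;0 0.023 -0.009 0.003 -0.0 0.0 -2.0;0 0.023 -0.009 0.003 -0.0 0.0 -2.0;0 0.023 -0.008 0.003 -0.0 0.0 -2.0;0 0.024 -0.007 0.003 -0.0 0.0 -2.0;0 0.024 -0.006 0.003 -0.0 0.0 -2.0
```

Emit:
carry_out(
  increments="0 0.002 -0.001 -0.031 -0.2 -0.4 -0.9;0 0.002 -0.001 -0.031 -0.2 -0.4 -0.9;0 0.001 -0.001 -0.031 -0.2 -0.4 -0.9;0 0.020 -0.015 -0.01 0 0 -2.5;0 0.020 -0.014 -0.01 0 0 -2.5;0 0.021 -0.013 -0.01 0 0 -2.5;0 0.021 -0.012 -0.01 0 0 -2.5;0 0.023 -0.009 0.003 0 0 -2;0 0.023 -0.009 0.003 0 0 -2;0 0.023 -0.008 0.003 0 0 -2;0 0.024 -0.007 0.003 0 0 -2;0 0.018 -0.004 0 0 0 -2;0 0 0 0 0 0 0;0 0 0 0 0 0 0",
)

```text
time_s: 40.5
tool_pos: [0.649, 0.0254, 0.1991]
tool_rot: [180.0, 0.5, 0.5]
force: [-0.5, -0.5, -0.5]
grip_width: 0.0298
```

```bash
python3 - <<'E'
from h import *
o=get_obs(); print(o["tool_pos"],o["tool_rot"],o["qpos"])
plan([((.665,.027,.16),R0(0,0),2),((.665,.027,.109),R0(0,0),3)],0)
E
```

```text
[0.648953   0.02538201 0.19909451] [179.98945579   0.47559156   0.53820244] [  22.57991388   25.90297194  -35.54109041   88.41359283   15.48921746
   71.16789542 -104.84185529]
0 0.008 -0.001 0.019 0.0 0.2 0.3;0 0.008 -0.001 0.020 0.0 0.2 0.3;0 0.000 -0.000 0.017 0.0 0.0 -0.0;0 0.000 -0.000 0.017 0.0 0.0 -0.0;0 0.000 -0.000 0.017 0.0 0.0 -0.0
```

Emit:
carry_out(
  increments="0 0.008 -0.001 0.019 0 0.2 0.3;0 0.008 -0.001 0.019 0 0.2 0.3;0 0 0 0.017 0 0 0;0 0 0 0.016 0 0 0;0 0 0 0.012 0 0 0;0 0 0 0 0 0 0",
)

```text
time_s: 41.25
tool_pos: [0.663, 0.0264, 0.1082]
tool_rot: [179.9, 0.3, -0.2]
force: [0.7, 0.0, -0.2]
grip_width: 0.03
```

```bash
python3 - <<'E'
from h import *
s=read_camera("scene"); crop(s,"x1",220,150,340,290,4)
E
```

```text
(no output)
```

View pics/x1.png

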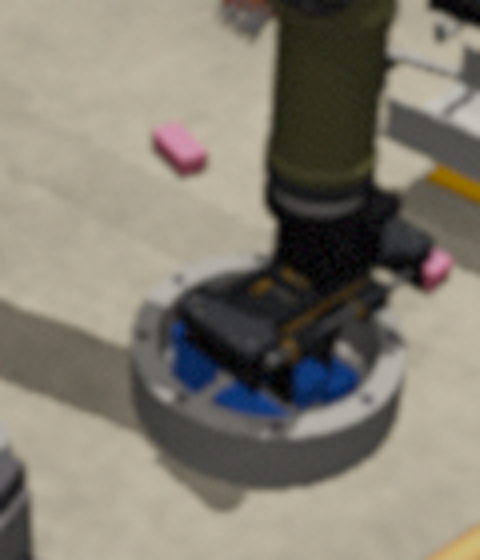

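Emit:
carry_out(
  increments="0.5 0 0 0 0 0 0;0.5 0 0 0 0 0 0;0.5 0 0 0 0 0 0;0.5 0 0 -0.03 0 0 0;0.5 0 0 -0.05 0 0 0;0.5 0 0.01 -0.05 0 0 0;0.3 -0.02 0.04 -0.03 0 0 0;0 -0.03 0.05 0 0 0 0;0 -0.03 0.05 0 0 0 0;0 -0.03 0.05 0 0 0 0;0 0 0 0 0 0 0;0 0 0 0 0 0 0",
)

```text
time_s: 42.8
tool_pos: [0.5529, -0.1772, 0.2811]
tool_rot: [179.7, -0.5, -0.0]
force: [-0.3, -1.2, 0.2]
grip_width: 0.0012
```

```bash
python3 - <<'E'
from h import *
o=get_obs(); print(o["tool_pos"],o["tool_rot"],o["qpos"])
s=read_camera("scene"); t=read_camera("top")
for q in slugs(t): print(q)
a=cv2.resize(t["img"][110:250,200:340],None,fx=2.8,fy=2.8,interpolation=2); b=cv2.resize(s["img"][130:270,220:360],None,fx=2.8,fy=2.8,interpolation=2)
cv2.imwrite("pics/y1.png",np.hstack([a,b])); cv2.imwrite("pics/y2.png",cv2.resize(t["img"],None,fx=1.5,fy=1.5))
E
```

```text
[ 0.55287375 -0.17719343  0.28110004] [ 1.79745896e+02 -5.06979057e-01 -1.76097805e-02] [ 43.55079439  12.39679358 -32.67977709  93.72657414   7.03428416
  75.34666312 -80.25973272]
(np.int32(222), array([262.3, 150.7]), [0.6459, 0.0637], 62, 28, 2.8)
(np.int32(218), array([275.6, 150.3]), [0.648, 0.0254], 63, 29, -1.5)
(np.int32(214), array([287.6, 151.8]), [0.6464, -0.0101], 62, 28, 2.4)
(np.int32(141), array([286.7, 172.2]), [0.5847, -0.0097], 38, 28, 2.4)
(np.int32(134), array([273.1, 171. ]), [0.5858, 0.0298], 38, 28, 2.5)
```

View pics/y1.png

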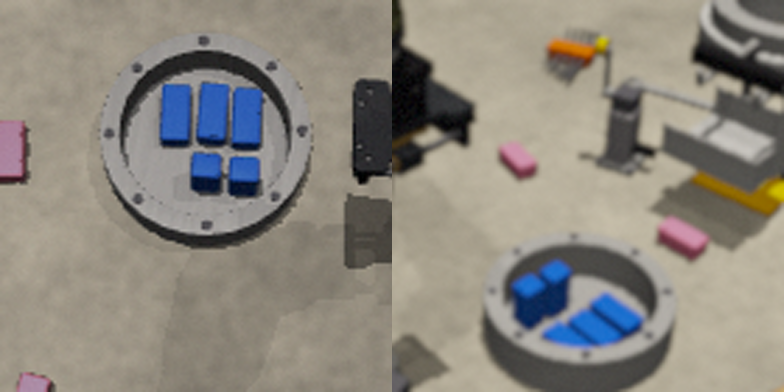

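View pics/y2.png

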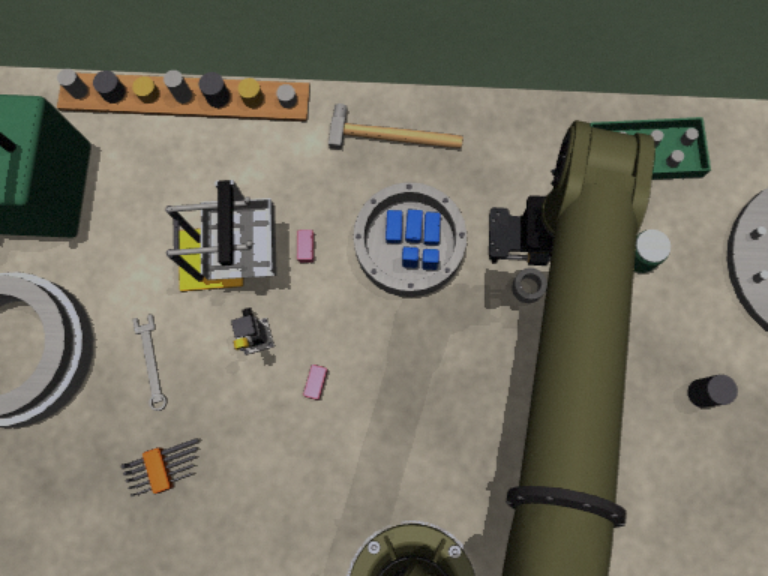

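```bash
python3 - <<'E'
from h import *
t=read_camera("top")
f,n=unproj(t,(226/1.5,182/1.5),.214)[0],unproj(t,(225/1.5,264/1.5),.214)[0]; print(f,n,(f+n)/2,np.linalg.norm(f-n))
s=read_camera("scene"); print([(k,c.round(1)) for k,c,_ in blob(s,*RED,(180,220,230,270))])
plan([((.600,-.190,.275),R0(0,0),2),((.601,-.192,.215),R0(0,0),2)],0)
E
```

```text
[0.64801048 0.33535896 0.214     ] [0.50983132 0.32278489 0.214     ] [0.5789209  0.32907193 0.214     ] 0.1387500930214904
[(np.int32(36), array([201.9, 244.9]))]
0 0.023 0.007 0.003 0.1 -0.2 0.1;0 0.023 0.007 0.003 0.1 -0.2 0.1;0 0.001 0.001 0.030 -0.0 0.0 0.0;0 0.001 0.001 0.030 -0.0 0.0 0.0
```

Emit:
carry_out(
  increments="0 0.023 0.006 0.003 0.1 -0.2 0.1;0 0.023 0.006 0.003 0.1 -0.2 0.1;0 0 0 0 0 0 0;0 0 0 0.03 0 0 0;0 0 0 0.03 0 0 0;0 0 0 0 0 0 0",
)

```text
time_s: 43.75
tool_pos: [0.602, -0.1803, 0.2136]
tool_rot: [-179.9, -0.0, 0.6]
force: [0.1, 0.0, -0.0]
grip_width: 0.0001
```

Emit:
carry_out(
  increments="0 0 0.025 0 0 0 0;0 0.002 0.025 0 0 0 0;0 0.003 0.02 0 0 0 0;0 0.003 0.02 0 0 0 0;0 0 0 0 0 0 0;0 0 0 0 0 0 0;0 0 0 0 0 0 0",
)

```text
time_s: 44.62
tool_pos: [0.6133, -0.2735, 0.2178]
tool_rot: [-179.6, -0.3, 0.7]
force: [-1.5, 3.4, 1.5]
grip_width: 0.0004
```

```bash
python3 - <<'E'
from h import *
o=get_obs(); print(o["tool_pos"],o["tool_rot"],o["force"])
s=read_camera("scene"); t=read_camera("top")
a=[(k,c.round(1)) for k,c,_ in blob(s,*RED,(160,220,230,280))]; print(a,[(k,c.round(1)) for k,c,_ in blob(t,*RED,(350,130,420,190))])
crop(s,"z1",140,190,260,310,5)
E
```

```text
[ 0.61328494 -0.27350682  0.21778606] [-179.5794033   -0.2631059    0.6794429] [-1.50909034  3.39015528  1.491995  ]
[(np.int32(34), array([190.5, 263.5]))] []
```

View pics/z1.png

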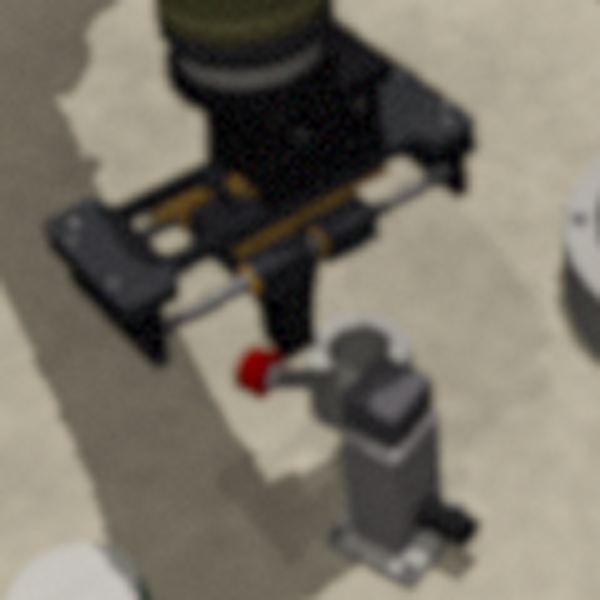

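Emit:
carry_out(
  increments="0 -0.003 -0.03 0 0 0 0;0 -0.003 -0.04 0 0 0 0;0 0 -0.02 -0.02 0 0 0;0 0 0 -0.05 0 0 0;0 -0.02 0 -0.05 0 0 0;0 -0.05 0 0 0 0 0;0 -0.05 0 0 0 0 0;0 0 0 0 0 0 0;0 0 0 0 0 0 0;0 0 0 0 0 0 0",
)

```text
time_s: 45.98
tool_pos: [0.4859, -0.1918, 0.3529]
tool_rot: [179.1, -1.3, 0.4]
force: [1.0, 0.1, 0.2]
grip_width: 0.0003
```

```bash
python3 - <<'E'
from h import *
o=get_obs(); print(o["tool_pos"],o["force"],abs(o["joint_velocities"]).max())
s=read_camera("scene"); t=read_camera("top")
a=blob(s,*RED,(160,220,230,280));b=blob(t,*RED,(350,130,420,190)); print([(k,c.round(1)) for k,c,_ in a],[(k,c.round(1)) for k,c,_ in b])
if a and b: print("red",tri([t,s],[b[0][1],a[0][1]]))
a=blob(s,*YEL,(275,130,330,170));b=blob(t,*YEL,(140,210,175,245)); print("yellow",tri([t,s],[b[0][1],a[0][1]]) if a and b else (a,b))
for q in slugs(t): print(q)
cv2.imwrite("pics/zz.png",cv2.resize(s["img"],None,fx=1.5,fy=1.5))
E
```

```text
[ 0.48587682 -0.19181675  0.3528785 ] [1.01091524 0.13872813 0.1508356 ] 0.8422911149819643
[(np.int32(36), array([202.1, 244.8]))] []
yellow (array([0.39115881, 0.29712752, 0.17124485]), array([0.00017781]))
(np.int32(222), array([262.3, 150.7]), [0.6459, 0.0637], 62, 28, 2.8)
(np.int32(219), array([275.6, 150.3]), [0.648, 0.0254], 63, 29, -1.5)
(np.int32(214), array([287.6, 151.8]), [0.6464, -0.0101], 62, 28, 2.4)
(np.int32(140), array([286.7, 172.3]), [0.5847, -0.0097], 38, 28, 2.4)
(np.int32(132), array([273.2, 171. ]), [0.5858, 0.0298], 38, 28, 2.5)
```

View pics/zz.png

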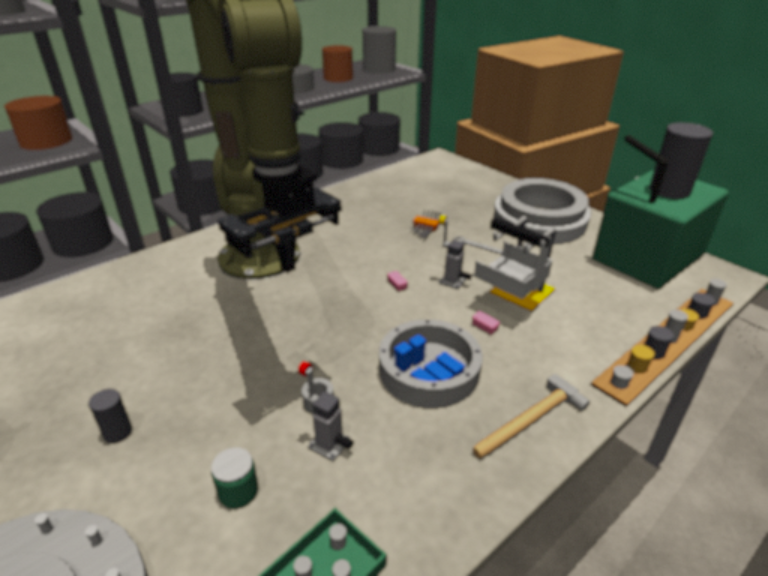

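```bash
python3 - <<'E'
from cell import *
print(sign_off())
E
```

```text
the job is handed in; nothing more can be done
None
```

The job is done and handed in at about 46 s of the 210 s allowed. `sign_off()` gives no verdict, so the result below rests on my own checks.

**What I did**
- I swung the yellow lever past its click by an estimated 40 degrees, held it for about half a second and let it spring back.
- I picked up the scoop by its bar and tipped its two slugs into the die at about 47 degrees. That is slightly under the stated 50, because the arm was near its joint limits, but both slid out and the pan was seen empty.
- I hung the scoop across both prongs, then placed the three loose slugs in the die. One of them had shifted a few centimetres during the run, so I measured it again before gripping it.
- Last, I swung the red lever and let it spring back.

**Last checks**
- **Slugs:** all five found (two from the scoop, three loose) are in the bore. Two stand on end with their centres about 34 mm high, under the 55 mm limit, and no blue slug is left outside.
- **Scoop:** it hangs across both prongs. The bar centre measured about 10 mm from the estimated seat point, against the 45 mm allowed.
- **Levers:** the yellow roller is back at its starting position in both cameras. The red roller is back too, but only the scene camera could see it at the end because the arm blocked the top view.
- **Bystanders:** the bush and tin look unmoved in the pictures, but I did not re-measure them.

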